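# Change the specimen on the display rail

### The arm

A 7-joint arm with a two-finger parallel gripper is mounted at the origin on the work surface. World frame = base frame: x ahead of the robot, y to its left, z up, the work surface at z = 0. Lengths are in m, angles in degrees, forces in N, time in s.
With the tool pointing down it reaches from about 0.4 to 0.85 m from the base axis. Payload 4.4 kg.
Tool frame: the origin (TCP) lies between the finger pads; the fingertips stand 22 mm ahead of it and the grasp point (between the pads) lies 3 mm ahead of it; z points along the fingers, y is the line along which they close (so a half turn about z gives the same grasp; the last joint's range is limited). The gripper opens to 94 mm and grips with 3 to 60 N. Pads are 16 mm wide; open, the fingers measure 119 mm over their backs; the gripper's body (75 mm by 177 mm) begins 78 mm behind the grasp point.
Start: joints at [73.006, 36.005, 2.206, 86.941, -1.547, 57.084, -1.146], TCP at [0.149, -0.633, 0.188] pointing down, gripper open.
Joint ranges: [-175.42, 175.42], [-21.48, 121.26], [-71.46, 75.88], [10.55, 141.38], [-63.04, 243.04], [13.31, 113.54], [-168.57, 168.57]. Speed limits (degrees/s): [147.25, 147.25, 180, 180, 180, 180, 180].

### API

Orientations are given as [roll, pitch, yaw] about the fixed x, y, z axes, in that order (R = Rz(yaw) Ry(pitch) Rx(roll)).
In Python, from plant import observe, snapshot, close_job gives the robot as it stands.
- The arm moves only by the tool step_arm, never from a script. Its argument "plan" is a list of rows, each an object of numbers: "grip": the closure, from 0 (fully open) to 1 (shut); "dx", "dy", "dz": the shift along the tool's x, y, z in mm; "twist": the turn about the tool's z in rad. In form: [{"grip": .., "dx": .., "dy": .., "dz": .., "twist": ..}, ...]. A call has exactly 5 rows; each row is the pose to reach, as a shift and turn from the pose commanded when the call began, along the tool's axes at that moment; what a row does not reach only later rows make up. A row lasts 1/10 s, in which the tool goes at most 50 mm and 8.59 degrees, less where a joint would pass 70% of its speed; a pose out of reach is approached as far as the arm can. A call with a gripper value outside its range is refused whole. The fingers move at their own pace and stop on an object; "squeeze" is the grip in N (left out, the last holds). Time passes only in rows, so rows that repeat a pose let the fingers close, or fill a call up. It gives the time, the measured TCP pose, the force, the opening and the grip force at its end, in the units of the state.
- observe(): the state, without advancing time (a new reading comes with each control period).
- snapshot(name): name is "scene" or "top"; returns a dict with "pixels" (400x640x3 uint8, red, green, blue), "K" (3x3 intrinsics, pixels), "R" (3x3) and "t" (3): a world point X has camera coordinates R X + t. Camera axes: x right, y down, z forward; pixel columns grow to the right and rows downward; lengths in m; the calibration is good to about 2 mm. A picture is of the moment at which its call begins. There is no depth.
- close_job(): hands the job in; it is judged then, once.
The state is a dict: "time": time; "q": joint angles; "qd": joint speeds; "effort": joint torques, N m; "eef_pos": TCP position; "orientation": TCP orientation; "wrist_force": force on the tool from outside, world axes, zero at the start; "ft_torque": the same for the moment, N m; "grip_width": finger opening in m; "grip_force": force on a finger pad.
Only numpy, scipy, OpenCV 4.12 (cv2) and the standard library are available. Lean on these libraries where they do the work, as an engineer would, in place of code of your own. Each camera call takes 0.05 s, during which the arm holds its last target. There are 200 camera calls.

### The job

Change the specimen in the display rail: press the rail's spring catch gently to free the jasper mount at the home end, slide it back out from under the brass lips, and set it upright and flat in the empty cedar tray. Then slide the opal mount, which waits on the open end of the same rail, along to the home end until the catch clicks up behind it, without ramming the end buffer. Leave everything else where it lies, and let go of everything at the end.

Things in the scene. Friction and masses are not known exactly. Their poses are not given: they have to be found in the camera images.
- rail: Low cedar display rail fixed to the table, 300 mm long, 84 mm wide. Origin on the table on its centre line; x runs along it to the home end (rail from x=-155 to 145 mm), z up. Mounts slide on a channel floor 12 mm above the table, between side walls 65 mm apart, 18 mm above the table in the open part (x=-155 to 25 mm). An end block 45 mm high with the buffer stands at x=110 to 138 mm.
- rail_lips (a point): Where the two brass lips begin (rail x=25 mm), midway between them, level with their top, 22.5 mm above the table. From here to rail x=110 mm they cover the edges of a mount's foot, 54 mm apart, with 1.5 mm play above it: a mount can be lifted out only with its whole foot on the open side of this point.
- rail_tooth (a point): The catch's tooth: top of its steep locking face (rail x=45 mm), 18 mm above the table, 20 mm wide, standing up through the channel floor. Its ramp falls 16 mm towards the open end. When a mount is pushed home the tooth rises behind its foot; a pushing finger must stay 21 mm or more above the table there, or it holds the tooth down.
- rail_home (a point): Where a mount's origin lies when it is home and locked (rail x=75 mm, on the channel floor). A mount must be pushed just past this for the tooth to click up; 1.5 mm further the buffer is solid. The push takes 5 to 8 N over the tooth and up to the click, and climbs steeply once the buffer is solid.
- jasper_mount: Specimen mount carrying a smooth, round, domed jasper pebble (38 mm across, 21 mm high). Brass foot 60 mm (x, along the rail) by 62 mm (y) by 5 mm; on it a cedar block 56 mm (x) by 44 mm (y), 30 mm high, from 5 to 35 mm above the underside; total height 56 mm, about 0.3 kg. Origin: centre of the foot's underside, x along the rail as the rail's x. It starts locked at the home end of the rail. Grip the cedar block by its 44 mm sides from above.
- opal_mount: Specimen mount, same foot, block and mass as the other, carrying an angular fire opal in pale broken matrix (about 34 by 26 mm, 25 mm high). Origin: centre of the foot's underside, x along the rail as the rail's x. It starts loose on the open end of the rail, its origin at rail x=-120 to -90 mm.
- catch (a joint): How far the catch is pressed down, m: 0 up (locked), 0.006 tooth level with the channel floor, 0.0085 fully down. Sprung up with 1.3 N at 0 and 3.4 N fully down; pressing it under a locked mount takes 1 to 3 N more. A mount on top of the tooth holds it down at about 0.006.
- catch_pad (a point): Flat brass press pad of the catch, 34 by 32 mm, 5 mm thick, beside the rail at rail x=37, y=-89 mm. Origin: centre of its top face, 36 mm above the table when up. Pressed straight down it lowers the tooth. Keep it pressed about half a second: the buffer then pushes the locked mount some 25 mm back over the tooth. More than 20 N on it damages it.
- buffer: Sprung brass buffer plate (36 mm wide, 20 mm high) on the end block, pushing a mount out towards -x of the rail, damped. Origin: centre of its front face, 29 mm above the table; at rail x=105 mm with a mount home, springs out to x=77 mm. It pushes with 3 N extended, 6 N at home, and is solid at x=106.5 mm. More than 20 N on it damages it.
- tray: Empty open cedar tray, 120 by 120 mm, 18 mm high, walls and floor 5 mm thick, fixed. Origin: centre of its underside.
- hematite: Bystander: dark lobed hematite kidney, about 65 by 50 mm, 36 mm high. Origin: underside centre.
- lens: Bystander: black hand lens lying flat, ring 66 mm across, handle to its -x, 133 mm long in all, 10 mm high. Origin: ring centre, underside.
- hammer: Bystander: rock hammer lying, about 240 mm long along its x.
- brush: Bystander: small dusting brush lying along its x.
- quartz: Bystander: quartz crystal cluster, base 62 by 56 mm, about 66 mm high. Origin: underside centre.
- streak_plate: Bystander: white ceramic streak plate, 60 by 60 by 8 mm. Origin: underside centre.
Things that resemble listed ones, but are neither listed nor needed, are in the scene too. Leave any green look-alike of the jasper_mount alone.

How it is judged (in metres and radians):
On the way, in this order (a step that is already met when the one before it is completed fails the run):
1. the catch is pressed by its pad and the jasper mount is freed: it comes back along the rail at least 10 mm (value of joint catch above 0.004 m and x of jasper_mount in the frame of rail below 0.065 m and z of jasper_mount in the frame of rail below 0.016 m), for 0.1 s.
2. the jasper mount is set upright and flat in the tray (x of jasper_mount in the frame of tray between -0.03 and 0.03 m and y of jasper_mount in the frame of tray between -0.03 and 0.03 m and z of jasper_mount in the frame of tray below 0.009 m and angle between jasper_mount's own z axis and vertical below 0.1 rad and linear speed of jasper_mount below 0.02 m/s), for 0.2 s.
At the end, for the whole second after the job is handed in: The jasper mount stands still, flat and upright (within 0.1 rad) on the tray's floor; the opal mount is at rest at the home end of the rail, its origin within about 2 mm of rail x=75 mm, foot down on the channel floor, and the catch has come up behind it (pressed less than 1.8 mm) (all of step 2 and x of opal_mount in the frame of rail between 0.0732 and 0.0778 m and y of opal_mount in the frame of rail between -0.004 and 0.004 m and z of opal_mount in the frame of rail below 0.0145 m and value of joint catch below 0.0018 m and linear speed of opal_mount below 0.01 m/s); the robot touches nothing.
It fails at once if the catch pad is pressed with more than 20 N (contact force between any of the arm, the fingers and catch above 20 N).
It fails at once if a mount is rammed against the buffer with more than 20 N (contact force between any of opal_mount, jasper_mount and buffer above 20 N).
It fails at once if a bystander is moved by more than 15 mm (distance of any of hematite, lens, hammer, brush, quartz, streak_plate from where it was at the start of the episode above 0.015 m).
It also fails if it takes over 72 s, if anything falls off the work surface, if the arm or the gripper's body presses on something with over 40 N, if the wrist force passes 120 N, or if a joint passes its speed limit or range.

## Working session

There is one attempt and no reset: what is moved stays moved. The work goes in short steps, Python scripts to look and compute and a tool call to move; the robot and the scene stay as the last step left them, time stands still between calls to the robot, and variables do not carry over. Pictures are saved under pics/ and viewed, at most 10 in all, crops included, and the job is handed in when it is done.

Besides the shell and the picture viewer there is one more tool, called by a JSON object that holds its "api" and its "payload", one argument or row to a line. step_arm: Moves the arm, as the interface text tells. Its arguments: {"type":"object","properties":{"plan":{"type":"array"},"squeeze":{"type":"number"}},"required":["plan"]}

```bash
ls; mkdir -p pics; python3 - <<'E'
from plant import *
import cv2
for n in("scene","top"):
    s=snapshot(n); cv2.imwrite(f"pics/{n}0.png",s["pixels"][:,:,::-1]); print(n,s["K"],s["R"],s["t"])
print(observe())
E
```

```text
pics
scene [[385.44613028   0.         322.1890719 ]
 [  0.         385.44613028 201.23124196]
 [  0.           0.           1.        ]] [[-0.09952074  0.99500616 -0.00763997]
 [ 0.83326018  0.0791414  -0.54718745]
 [-0.54385025 -0.06082259 -0.83697522]] [ 0.08607004 -0.40764115  1.53379659]
top [[427.17945594   0.         318.50181298]
 [  0.         427.17945594 204.27488201]
 [  0.           0.           1.        ]] [[ 1.81702598e-04 -9.99991673e-01 -4.07696448e-03]
 [-9.89754685e-01  4.02262383e-04 -1.42777803e-01]
 [ 1.42778254e-01  4.06113779e-03 -9.89746370e-01]] [-0.01448538  0.5746086   0.98305883]
{'time': 0.1, 'q': array([73.00708561, 36.04973372,  2.20563188, 86.98745173, -1.54664337,
       57.08351784, -1.14659472]), 'qd': array([-0.01437804, -0.06275336,  0.05601571, -0.20256494,  0.10175182,
       -0.01496199, -0.06239069]), 'effort': array([ 2.66942137e-03, -5.50782824e+01,  1.14739705e+00, -1.87115711e+01,
       -5.21100441e-02,  1.91320642e-02,  1.75677269e-05]), 'eef_pos': array([ 0.14854397, -0.6321911 ,  0.18700667]), 'orientation': array([-1.79909083e+02,  2.62837892e-03,  1.32200735e+01]), 'wrist_force': array([0.74359119, 0.81946301, 0.52369386]), 'ft_torque': array([0.05044114, 0.0066345 , 0.00323423]), 'grip_force': 0.0, 'grip_width': 0.09388651716673249}
```

View pics/scene0.png

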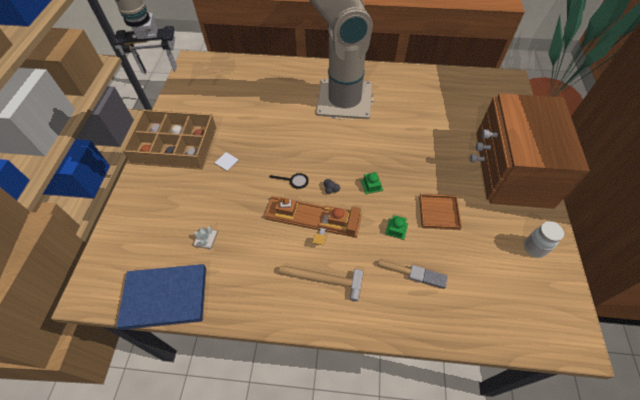

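View pics/top0.png

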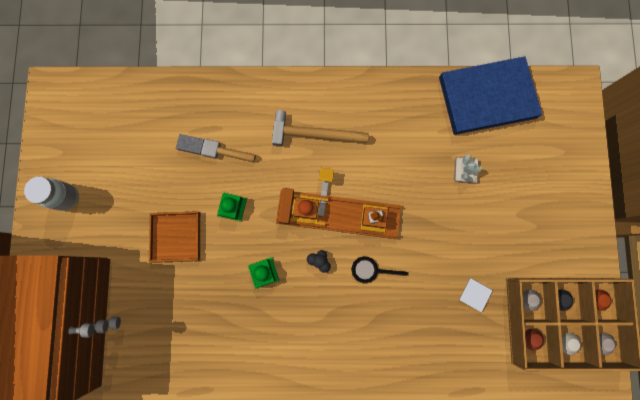

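Scene: rail at about (270–360, 200–235) in scene, (278–402, 190–237) in top. Its home end with the block is at top column ~285, and the pad is yellow at (326,174). The tray is at (175,237). Candidates for jasper: (305,208) in the rail, red-brown; green look-alikes at (231,206) and (263,272); pebbles in the sorting box (535–605, 300–345). The one at (305,208) fits: red-brown dome, locked at the home end. Opal is at (376,217). An enlarged crop will confirm this.

```bash
python3 - <<'E'
import cv2
a=cv2.imread("pics/top0.png")[155:250,260:415]; cv2.imwrite("pics/c1.png",cv2.resize(a,None,fx=5,fy=5,interpolation=cv2.INTER_CUBIC))
a=cv2.imread("pics/scene0.png")[185:255,255:370]; cv2.imwrite("pics/c2.png",cv2.resize(a,None,fx=6.5,fy=6.5,interpolation=cv2.INTER_CUBIC))
E
```

```text
(no output)
```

View pics/c1.png

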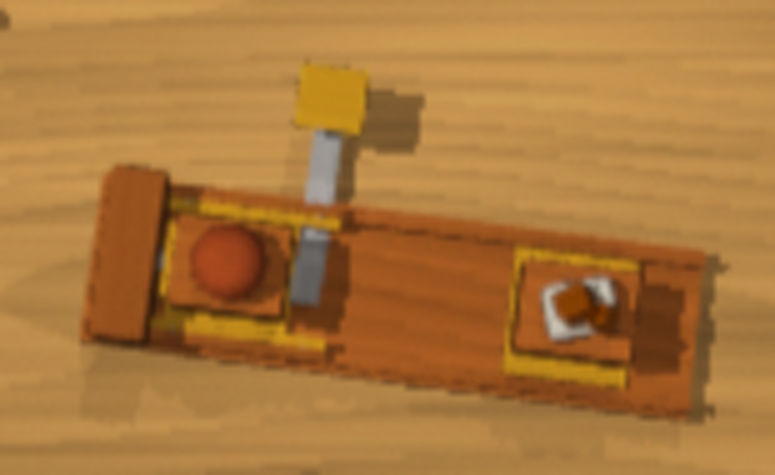

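View pics/c2.png

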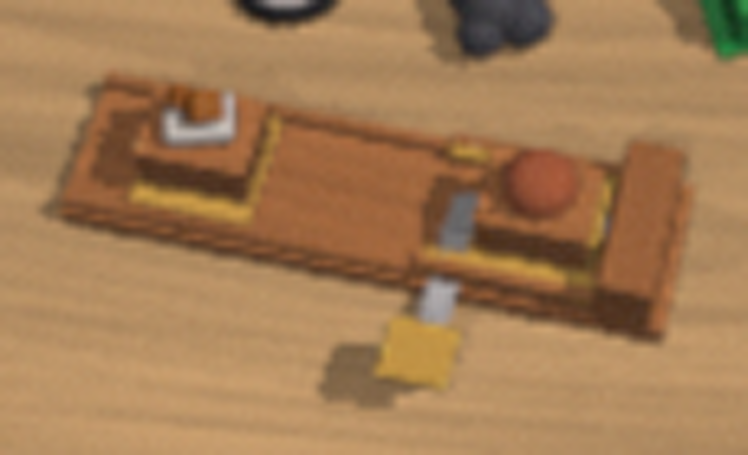

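The crops confirm it. In the top view the red-brown dome sits under the brass lips by the end block (crop 228,262 → pixel 305.6,207.4). The opal, in pale matrix, is on the open end (crop 580,305 → 376,216). The pad is at crop (332,99) → (326.4,174.8).

```bash
cat > h.py <<'E'
from plant import *
import numpy as np, cv2
from scipy.optimize import least_squares
def proj(s,X):
    c=np.atleast_2d(X)@s["R"].T+s["t"]; p=c@s["K"].T; return p[:,:2]/p[:,2:]
def ray(s,px,z):
    d=s["R"].T@np.linalg.solve(s["K"],[px[0],px[1],1]); o=-s["R"].T@s["t"]
    return o+d*(z-o[2])/d[2]
def hsv(s): return cv2.cvtColor(s["pixels"],cv2.COLOR_RGB2HSV)
def Rz(a): return np.array([[np.cos(a),-np.sin(a)],[np.sin(a),np.cos(a)]])
E
python3 - <<'E'
from h import *
S=snapshot("scene");T=snapshot("top")
def blob(s,lo,hi,x0,x1,y0,y1):
    m=cv2.inRange(hsv(s),lo,hi)[y0:y1,x0:x1]; ys,xs=np.nonzero(m); return np.array([xs.mean()+x0,ys.mean()+y0]),len(xs)
pt,n1=blob(T,(20,150,120),(32,255,255),315,340,160,184)
ps,n2=blob(S,(20,150,120),(32,255,255),310,330,230,248)
print("pad px",pt,n1,ps,n2, ray(T,pt,.036),ray(S,ps,.036))
c=lambda x,y:(260+x/5-.4,155+y/5-.4); d=lambda x,y:(255+x/6.5-.42,185+y/6.5-.42)
obs=[(T,pt,(.037,-.089,.036)),(S,ps,(.037,-.089,.036)),
(T,c(706,252),(-.155,-.042,.018)),(T,c(692,415),(-.155,.042,.018)),
(S,d(105,75),(-.155,.042,.018)),(S,d(60,213),(-.155,-.042,.018)),
(T,c(168,172),(.110,-.042,.045)),(T,c(150,342),(.110,.042,.045)),(S,d(633,143),(.110,.042,.045)),(S,d(598,302),(.110,-.042,.045))]
def res(p):
    r=[]
    for s,px,q in obs:
        X=np.r_[p[:2]+Rz(p[2])@np.array(q[:2]),q[2]]; r.append(proj(s,X)[0]-px)
    return np.ravel(r)
f=least_squares(res,[.58,-.05,1.5],loss="soft_l1"); p=f.x
print("rail",p[:2],np.degrees(p[2]),res(p).reshape(-1,2).round(1).tolist())
# opal block top corners -> rail frame
for q in [(522,262),(635,272),(630,360),(512,352)]:
    X=ray(T,c(*q),.047); print("opal corner",Rz(-p[2])@(X[:2]-p[:2]))
# tray
h=hsv(T); m=cv2.inRange(h,(3,150,60),(13,255,255)); sub=np.zeros_like(m); sub[200:272,140:212]=m[200:272,140:212]
cn=max(cv2.findContours(sub,0,2)[0],key=cv2.contourArea); r=cv2.minAreaRect(cn); b=cv2.boxPoints(r); print("tray",r)
B=np.array([ray(T,x,.018)[:2] for x in b]); print(B,B.mean(0),np.linalg.norm(np.diff(B,axis=0),axis=1))
np.save("rail.npy",p)
E
```

```text
pad px [325.78881988 174.30434783] 161 [318.  236.6] 5 [ 0.64906891 -0.03225473  0.036     ] [ 0.64341343 -0.03449611  0.036     ]
rail [ 0.55694657 -0.05746637] 82.77902756414917 [[-0.1, -0.3], [0.6, 2.0], [0.1, -1.2], [-0.5, 0.2], [0.0, -1.2], [-0.9, -0.9], [-0.1, -0.5], [-1.2, 0.0], [-1.1, -1.2], [-0.8, -2.7]]
opal corner [-0.0636257  -0.01836817]
opal corner [-0.11746877 -0.02032907]
opal corner [-0.11946141  0.02173473]
opal corner [-0.06369607  0.0249623 ]
tray ((173.521240234375, 236.477783203125), (48.749351501464844, 50.00992202758789), 88.75463104248047)
[[0.55738915 0.40324372]
 [0.56003161 0.28072859]
 [0.44165696 0.27337738]
 [0.43904388 0.39390901]] [0.4995304  0.33781468] [0.12254363 0.11860269 0.12055995]
```

```bash
cat >> h.py <<'E'
def W(x,y,z):  # rail -> world
    p=np.load("rail.npy"); return np.r_[p[:2]+Rz(p[2])@np.array([x,y]),z]
def need(X,yaw):
    o=observe(); a=np.radians(o["orientation"][2]); D=np.asarray(X)-o["eef_pos"]
    d=(yaw-o["orientation"][2]+180)%360-180
    print("need dx %.1f dy %.1f dz %.1f mm twist %.3f"%(1e3*(D[0]*np.cos(a)+D[1]*np.sin(a)),1e3*(D[0]*np.sin(a)-D[1]*np.cos(a)),-1e3*D[2],-np.radians(d)),"F",o["wrist_force"].round(2),"t",o["time"],"w",round(o["grip_width"],4), "ori",o["orientation"].round(1))
E
python3 - <<'E'
from h import *
S=snapshot("scene");T=snapshot("top")
c=lambda x,y:(260+x/5-.4,155+y/5-.4); d=lambda x,y:(255+x/6.5-.42,185+y/6.5-.42)
obs=[(T,(325.8,174.3),(.037,-.089,.036)),(S,d(419,351),(.037,-.089,.036)),
(T,c(706,252),(-.155,-.042,.018)),(T,c(692,415),(-.155,.042,.018)),
(S,d(105,75),(-.155,.042,.018)),(S,d(60,213),(-.155,-.042,.018)),
(T,c(168,172),(.110,-.042,.045)),(T,c(150,342),(.110,.042,.045)),(S,d(633,143),(.110,.042,.045))]
for use in (obs,[o for o in obs if o[0] is T],[o for o in obs if o[0] is S]):
    res=lambda p:np.ravel([proj(s,np.r_[p[:2]+Rz(p[2])@np.array(q[:2]),q[2]])[0]-px for s,px,q in use])
    p=least_squares(res,[.58,-.05,1.4],loss="soft_l1").x; print(p[:2],np.degrees(p[2]),res(p).reshape(-1,2).round(1).tolist())
    if use is obs: np.save("rail.npy",p)
def blob(s,lo,hi,x0,x1,y0,y1):
    m=cv2.inRange(hsv(s),lo,hi)[y0:y1,x0:x1]; ys,xs=np.nonzero(m); return np.array([xs.mean()+x0,ys.mean()+y0]),len(xs)
j,n=blob(T,(0,190,80),(7,255,255),292,322,195,222); p=np.load("rail.npy")
print("jasper",j,n,Rz(-p[2])@(ray(T,j,.052)[:2]-p[:2]))
print("pad",W(.037,-.089,.036), ray(T,(325.8,174.3),.036))
need(W(.037,-.089,.12),82.8)
E
```

```text
[ 0.55692214 -0.05743146] 82.93420754924092 [[-0.3, -0.3], [-0.3, -0.0], [0.1, -1.4], [-0.4, 0.0], [-0.0, -1.1], [-0.9, -0.8], [-0.1, -0.4], [-1.2, 0.2], [-1.1, -1.2]]
[ 0.5561331  -0.05824637] 82.8100083128234 [[0.2, 0.0], [0.5, -0.9], [-0.1, 0.5], [0.2, -0.2], [-0.9, 0.4]]
[ 0.55971024 -0.05522889] 82.95101537156869 [[0.3, 0.9], [0.5, -0.3], [-0.4, 0.0], [-0.4, -0.4]]
jasper [nan nan] 0 [nan nan]
pad [ 0.64979757 -0.03166025  0.036     ] [ 0.64907969 -0.03228197  0.036     ]
need dx 625.3 dy -470.3 dz 67.5 mm twist -1.214 F [ 0.09 -0.05 -0.26] t 0.3 w 0.0938 ori [-180.    -0.    13.2]<stdin>:13: RuntimeWarning: Mean of empty slice.
  ret = ret.dtype.type(ret / rcount)
```

{"api": "step_arm", "payload": {
  "plan": [
    {"grip":1,"dx":32,"dy":-24,"dz":0,"twist":0},
    {"grip":1,"dx":64,"dy":-48,"dz":0,"twist":0},
    {"grip":1,"dx":96,"dy":-72,"dz":0,"twist":0},
    {"grip":1,"dx":128,"dy":-96,"dz":0,"twist":0},
    {"grip":1,"dx":160,"dy":-120,"dz":0,"twist":0}
  ]
}}

```text
time: 0.8
eef_pos: [0.2779, -0.4781, 0.1879]
orientation: [180.0, -0.0, 13.2]
wrist_force: [0.4, 0.8, 0.1]
grip_width: 0.0571
grip_force: 0.0
```

{"api": "step_arm", "payload": {
  "plan": [
    {"grip":1,"dx":32,"dy":-24,"dz":0,"twist":0},
    {"grip":1,"dx":64,"dy":-48,"dz":0,"twist":0},
    {"grip":1,"dx":96,"dy":-72,"dz":0,"twist":0},
    {"grip":1,"dx":128,"dy":-96,"dz":0,"twist":0},
    {"grip":1,"dx":160,"dy":-120,"dz":0,"twist":0}
  ]
}}

```text
time: 1.3
eef_pos: [0.4063, -0.3247, 0.188]
orientation: [180.0, -0.0, 13.2]
wrist_force: [0.4, 0.1, -0.3]
grip_width: 0.0175
grip_force: 0.0
```

{"api": "step_arm", "payload": {
  "plan": [
    {"grip":1,"dx":32,"dy":-24,"dz":0,"twist":0},
    {"grip":1,"dx":64,"dy":-48,"dz":0,"twist":0},
    {"grip":1,"dx":96,"dy":-72,"dz":0,"twist":0},
    {"grip":1,"dx":128,"dy":-96,"dz":0,"twist":0},
    {"grip":1,"dx":160,"dy":-120,"dz":0,"twist":0}
  ]
}}

```text
time: 1.8
eef_pos: [0.5346, -0.1712, 0.1879]
orientation: [180.0, -0.0, 13.2]
wrist_force: [1.0, 0.2, -0.2]
grip_width: 0.0007
grip_force: 0.0
```

{"api": "step_arm", "payload": {
  "plan": [
    {"grip":1,"dx":30,"dy":-22,"dz":0,"twist":-0.12},
    {"grip":1,"dx":60,"dy":-44,"dz":0,"twist":-0.25},
    {"grip":1,"dx":90,"dy":-66,"dz":0,"twist":-0.37},
    {"grip":1,"dx":120,"dy":-90,"dz":0,"twist":-0.5},
    {"grip":1,"dx":145,"dy":-110,"dz":0,"twist":-0.61}
  ]
}}

```text
time: 2.3
eef_pos: [0.6507, -0.0301, 0.1878]
orientation: [-180.0, -0.0, 48.5]
wrist_force: [0.1, -0.6, 0.4]
grip_width: 0.0008
grip_force: 0.0
```

{"api": "step_arm", "payload": {
  "plan": [
    {"grip":1,"dx":0,"dy":0,"dz":0,"twist":-0.14},
    {"grip":1,"dx":0,"dy":0,"dz":0,"twist":-0.28},
    {"grip":1,"dx":0,"dy":0,"dz":0,"twist":-0.42},
    {"grip":1,"dx":0,"dy":0,"dz":0,"twist":-0.56},
    {"grip":1,"dx":0,"dy":0,"dz":0,"twist":-0.6}
  ]
}}

```text
time: 2.8
eef_pos: [0.6496, -0.0325, 0.1876]
orientation: [-180.0, -0.0, 82.8]
wrist_force: [-0.3, 0.1, 0.5]
grip_width: 0.0005
grip_force: 0.0
```

```bash
python3 -c "
from h import *
need(W(.037,-.089,.064),82.9);print(observe()['eef_pos'])"
```

```text
need dx 0.8 dy 0.1 dz 123.6 mm twist -0.003 F [-0.26  0.12  0.53] t 2.8 w 0.0005 ori [-180.    -0.    82.8]
[ 0.64955684 -0.03246167  0.18763556]
```

{"api": "step_arm", "payload": {
  "plan": [
    {"grip":1,"dx":0,"dy":0,"dz":40,"twist":0},
    {"grip":1,"dx":0,"dy":0,"dz":80,"twist":0},
    {"grip":1,"dx":0,"dy":0,"dz":110,"twist":0},
    {"grip":1,"dx":0,"dy":0,"dz":122,"twist":0},
    {"grip":1,"dx":0,"dy":0,"dz":125,"twist":0}
  ]
}}

```text
time: 3.3
eef_pos: [0.6488, -0.0323, 0.0615]
orientation: [-179.9, 0.0, 82.6]
wrist_force: [0.3, -0.5, 0.2]
grip_width: 0.0002
grip_force: 0.0
```

{"api": "step_arm", "payload": {
  "plan": [
    {"grip":1,"dx":0,"dy":0,"dz":2,"twist":0},
    {"grip":1,"dx":0,"dy":0,"dz":4,"twist":0},
    {"grip":1,"dx":0,"dy":0,"dz":6,"twist":0},
    {"grip":1,"dx":0,"dy":0,"dz":7,"twist":0},
    {"grip":1,"dx":0,"dy":0,"dz":8,"twist":0}
  ]
}}

```text
time: 3.8
eef_pos: [0.65, -0.0323, 0.0553]
orientation: [179.9, -0.0, 82.5]
wrist_force: [-0.2, -0.3, 0.3]
grip_width: 0.0005
grip_force: 0.0
```

{"api": "step_arm", "payload": {
  "plan": [
    {"grip":1,"dx":0,"dy":0,"dz":1,"twist":0},
    {"grip":1,"dx":0,"dy":0,"dz":2,"twist":0},
    {"grip":1,"dx":0,"dy":0,"dz":3,"twist":0},
    {"grip":1,"dx":0,"dy":0,"dz":3,"twist":0},
    {"grip":1,"dx":0,"dy":0,"dz":3,"twist":0}
  ]
}}

```text
time: 4.3
eef_pos: [0.6496, -0.0323, 0.0517]
orientation: [-180.0, 0.0, 82.6]
wrist_force: [-0.4, 0.3, 0.2]
grip_width: 0.0005
grip_force: 0.0
```

```bash
python3 - <<'E'
from h import *
s=snapshot("scene"); a=s["pixels"][185:265,255:375,::-1]; cv2.imwrite("pics/p1.png",cv2.resize(a,None,fx=6,fy=6,interpolation=2))
print(observe()["wrist_force"],observe()["eef_pos"])
E
```

```text
[-0.33708565 -1.18965275 -0.3233022 ] [ 0.64965684 -0.03227835  0.05176194]
```

View pics/p1.png

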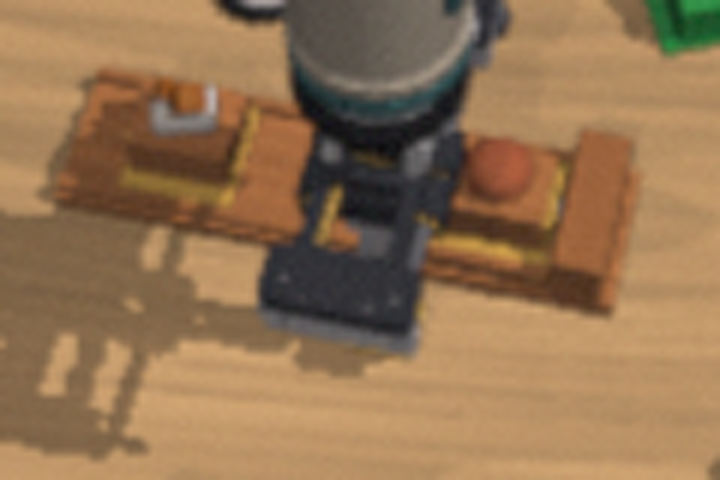

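The picture shows the gripper over the pad, with the jasper still home (dome at crop 500,168) and no force on the wrist, so I'll keep lowering gently.

{"api": "step_arm", "payload": {
  "plan": [
    {"grip":1,"dx":0,"dy":0,"dz":0.6,"twist":0},
    {"grip":1,"dx":0,"dy":0,"dz":1.2,"twist":0},
    {"grip":1,"dx":0,"dy":0,"dz":2,"twist":0},
    {"grip":1,"dx":0,"dy":0,"dz":2,"twist":0},
    {"grip":1,"dx":0,"dy":0,"dz":2,"twist":0}
  ]
}}

```text
time: 4.85
eef_pos: [0.6496, -0.0323, 0.0497]
orientation: [-180.0, 0.0, 82.6]
wrist_force: [-1.1, -0.3, -0.9]
grip_width: 0.0006
grip_force: 0.0
```

{"api": "step_arm", "payload": {
  "plan": [
    {"grip":1,"dx":0,"dy":0,"dz":0.5,"twist":0},
    {"grip":1,"dx":0,"dy":0,"dz":1,"twist":0},
    {"grip":1,"dx":0,"dy":0,"dz":1.5,"twist":0},
    {"grip":1,"dx":0,"dy":0,"dz":2,"twist":0},
    {"grip":1,"dx":0,"dy":0,"dz":2,"twist":0}
  ]
}}

```text
time: 5.35
eef_pos: [0.6496, -0.0323, 0.0477]
orientation: [-180.0, 0.0, 82.5]
wrist_force: [-0.1, -0.5, 0.2]
grip_width: 0.0004
grip_force: 0.0
```

```bash
python3 - <<'E'
from h import *
s=snapshot("top"); a=s["pixels"][140:250,260:400,::-1]; cv2.imwrite("pics/p2.png",cv2.resize(a,None,fx=5,fy=5,interpolation=2))
print(observe()["wrist_force"],observe()["eef_pos"],proj(s,[[.6497,-.0323,.026],[.6497,-.0323,.036]]))
E
```

```text
[-0.26606773  0.65005454 -0.52391298] [ 0.64957793 -0.03233023  0.0477319 ] [[325.75455763 174.91619069]
 [325.80683138 174.05038085]]
```

View pics/p2.png

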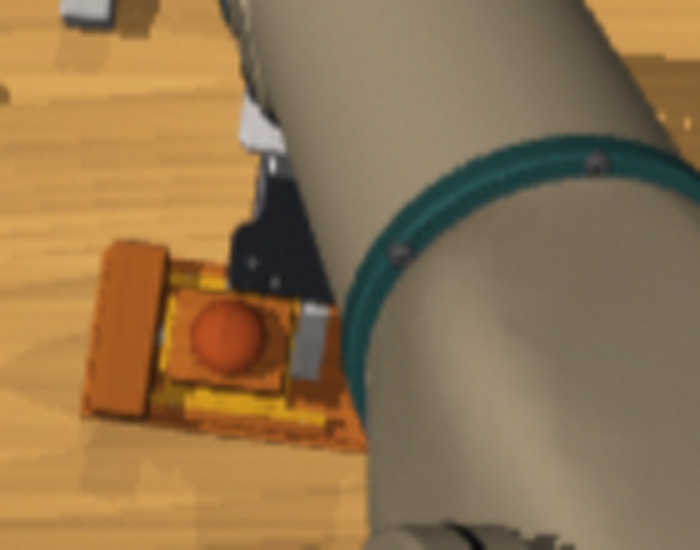

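{"api": "step_arm", "payload": {
  "plan": [
    {"grip":1,"dx":0,"dy":0,"dz":0.7,"twist":0},
    {"grip":1,"dx":0,"dy":0,"dz":1.4,"twist":0},
    {"grip":1,"dx":0,"dy":0,"dz":2.1,"twist":0},
    {"grip":1,"dx":0,"dy":0,"dz":2.8,"twist":0},
    {"grip":1,"dx":0,"dy":0,"dz":3,"twist":0}
  ]
}}

```text
time: 5.9
eef_pos: [0.6496, -0.0323, 0.0447]
orientation: [-180.0, 0.0, 82.6]
wrist_force: [-0.4, -0.1, 0.5]
grip_width: 0.0006
grip_force: 0.0
```

{"api": "step_arm", "payload": {
  "plan": [
    {"grip":1,"dx":0,"dy":0,"dz":-18,"twist":0},
    {"grip":1,"dx":0,"dy":0,"dz":-36,"twist":0.1},
    {"grip":1,"dx":0,"dy":0,"dz":-36,"twist":0.25},
    {"grip":1,"dx":0,"dy":0,"dz":-36,"twist":0.4},
    {"grip":1,"dx":0,"dy":0,"dz":-36,"twist":0.55}
  ]
}}

```text
time: 6.4
eef_pos: [0.6498, -0.0323, 0.0811]
orientation: [180.0, -0.0, 50.7]
wrist_force: [-0.4, 0.5, -0.3]
grip_width: 0.0009
grip_force: 0.0
```

{"api": "step_arm", "payload": {
  "plan": [
    {"grip":1,"dx":0,"dy":0,"dz":0,"twist":0.15},
    {"grip":1,"dx":0,"dy":0,"dz":0,"twist":0.3},
    {"grip":1,"dx":0,"dy":0,"dz":0,"twist":0.45},
    {"grip":1,"dx":0,"dy":0,"dz":0,"twist":0.6},
    {"grip":1,"dx":0,"dy":0,"dz":0,"twist":0.7}
  ]
}}

```text
time: 6.9
eef_pos: [0.6497, -0.032, 0.0808]
orientation: [-180.0, -0.0, 10.7]
wrist_force: [-0.1, -0.2, -0.4]
grip_width: 0.0005
grip_force: 0.0
```

```bash
python3 - <<'E'
from h import *
s=snapshot("scene");o=observe();e=o["eef_pos"];print(e,o["orientation"])
a=cv2.resize(s["pixels"][175:275,255:385,::-1].copy(),None,fx=6,fy=6,interpolation=2)
for z,c in((0,(255,255,255)),(-.022,(0,255,0))):
    p=(proj(s,e+[0,0,z])[0]-[255,175]+.4)*6; print(p); cv2.circle(a,tuple(int(v) for v in p),5,c,1)
p=(proj(s,W(.037,-.089,.036))[0]-[255,175]+.4)*6; print(p); cv2.circle(a,tuple(int(v) for v in p),5,(255,0,255),1)
cv2.imwrite("pics/p3.png",a)
E
```

```text
[ 0.64970979 -0.0319754   0.08081209] [ 1.79991344e+02 -7.03012730e-03  1.05049839e+01]
[382.6667867  340.24888335]
[383.38140508 361.88493171]
[384.70889491 383.79925268]
```

View pics/p3.png

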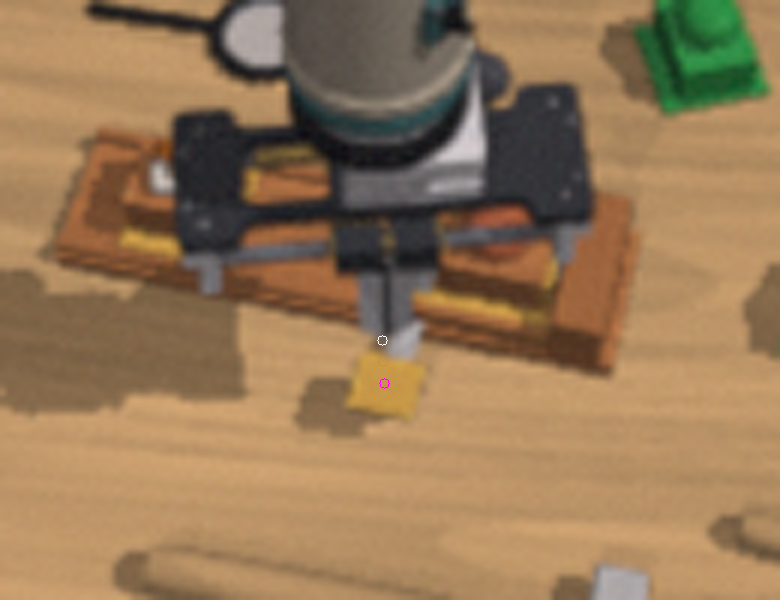

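The pad sits where I computed it (magenta, crop 385,384). The visible fingertips end near crop (388,332), above the expected tip mark at (383,362), so the tips look about 30 mm short when closed. I'll descend further here, watching the force.

{"api": "step_arm", "payload": {
  "plan": [
    {"grip":1,"dx":0,"dy":0,"dz":15,"twist":0},
    {"grip":1,"dx":0,"dy":0,"dz":30,"twist":0},
    {"grip":1,"dx":0,"dy":0,"dz":36,"twist":0},
    {"grip":1,"dx":0,"dy":0,"dz":37,"twist":0},
    {"grip":1,"dx":0,"dy":0,"dz":38,"twist":0}
  ]
}}

```text
time: 7.45
eef_pos: [0.6495, -0.0324, 0.0423]
orientation: [-180.0, 0.0, 10.9]
wrist_force: [-0.5, 0.1, -0.4]
grip_width: 0.0004
grip_force: 0.0
```

```bash
python3 - <<'E'
from h import *
s=snapshot("scene");o=observe();e=o["eef_pos"];print(e,o["wrist_force"])
a=cv2.resize(s["pixels"][175:275,255:385,::-1].copy(),None,fx=6,fy=6,interpolation=2)
cv2.imwrite("pics/p4.png",a)
E
```

```text
[ 0.64974748 -0.03242413  0.04257186] [-0.42121121 -0.32869441  1.20422035]
```

View pics/p4.png

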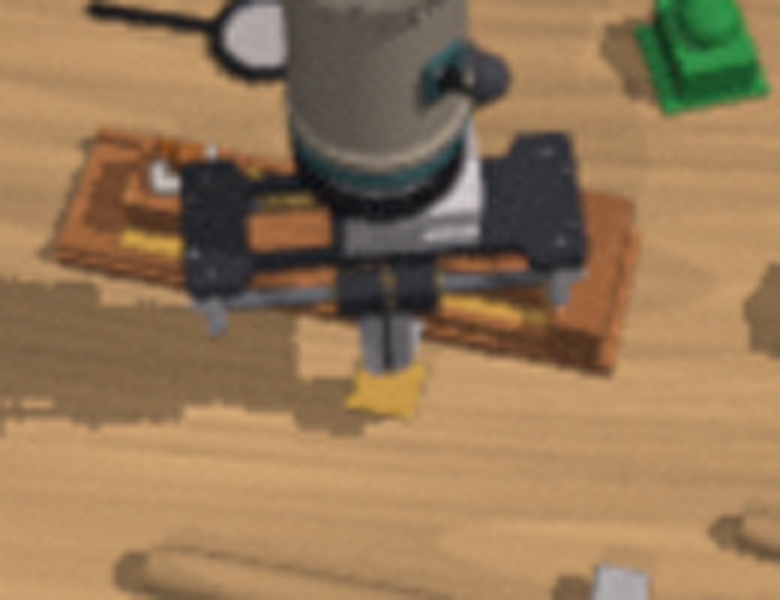

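Tips now project at crop (388,372), just above the pad centre (385,384), with no contact yet. They are above the pad, so I'll go on down gently.

{"api": "step_arm", "payload": {
  "plan": [
    {"grip":1,"dx":0,"dy":0,"dz":1,"twist":0},
    {"grip":1,"dx":0,"dy":0,"dz":2,"twist":0},
    {"grip":1,"dx":0,"dy":0,"dz":3,"twist":0},
    {"grip":1,"dx":0,"dy":0,"dz":4,"twist":0},
    {"grip":1,"dx":0,"dy":0,"dz":5,"twist":0}
  ]
}}

```text
time: 8.0
eef_pos: [0.6497, -0.0323, 0.0378]
orientation: [180.0, -0.0, 10.9]
wrist_force: [-0.5, 0.1, 0.3]
grip_width: 0.0006
grip_force: 0.0
```

{"api": "step_arm", "payload": {
  "plan": [
    {"grip":1,"dx":0,"dy":0,"dz":1,"twist":0},
    {"grip":1,"dx":0,"dy":0,"dz":2,"twist":0},
    {"grip":1,"dx":0,"dy":0,"dz":3,"twist":0},
    {"grip":1,"dx":0,"dy":0,"dz":4,"twist":0},
    {"grip":1,"dx":0,"dy":0,"dz":5,"twist":0}
  ]
}}

```text
time: 8.5
eef_pos: [0.6497, -0.0323, 0.0327]
orientation: [180.0, -0.0, 10.9]
wrist_force: [0.2, 0.1, -0.7]
grip_width: 0.0005
grip_force: 0.0
```

```bash
python3 - <<'E'
from h import *
s=snapshot("scene");o=observe();e=o["eef_pos"];print(e,o["wrist_force"])
# visible pad pixels and tip edge along the pad centre columns
a=s["pixels"]; print(a[228:250,318].tolist())
cv2.imwrite("pics/raw5.png",a[:,:,::-1])
h=hsv(s); m=cv2.inRange(h,(18,130,110),(32,255,255))[225:252,305:335]; print(m.sum()//255); print(["".join("#" if v else "." for v in r) for r in m])
E
```

```text
[ 0.64955281 -0.03226252  0.03255496] [-0.32572331  0.56837036 -0.39738532]
[[34, 36, 37], [52, 52, 54], [80, 78, 80], [85, 81, 83], [85, 82, 85], [87, 84, 84], [94, 93, 96], [97, 95, 98], [101, 98, 100], [103, 97, 97], [111, 98, 87], [163, 129, 78], [199, 153, 73], [200, 153, 73], [198, 153, 72], [179, 138, 69], [132, 104, 66], [171, 136, 96], [201, 156, 110], [196, 154, 106], [186, 147, 103], [186, 146, 101]]
76
['...........................###', '............................##', '..............................', '..............................', '..............................', '..............................', '..............................', '..............................', '..............................', '..............................', '...................#..........', '...................##.........', '.........#.........##.........', '.........#.......####.........', '........############..........', '........############..........', '.......#############..........', '........###########...........', '..........#########...........', '................###...........', '..............................', '..............................', '..............................', '..............................', '..............................', '..............................', '..............................']
```

{"api": "step_arm", "payload": {
  "plan": [
    {"grip":1,"dx":0,"dy":0,"dz":1.5,"twist":0},
    {"grip":1,"dx":0,"dy":0,"dz":3,"twist":0},
    {"grip":1,"dx":0,"dy":0,"dz":4.5,"twist":0},
    {"grip":1,"dx":0,"dy":0,"dz":6,"twist":0},
    {"grip":1,"dx":0,"dy":0,"dz":7,"twist":0}
  ]
}}

```text
time: 9.05
eef_pos: [0.6496, -0.0323, 0.0256]
orientation: [-180.0, 0.0, 10.9]
wrist_force: [0.4, -0.1, 0.2]
grip_width: 0.0001
grip_force: 0.0
```

{"api": "step_arm", "payload": {
  "plan": [
    {"grip":1,"dx":0,"dy":0,"dz":1,"twist":0},
    {"grip":1,"dx":0,"dy":0,"dz":2,"twist":0},
    {"grip":1,"dx":0,"dy":0,"dz":3,"twist":0},
    {"grip":1,"dx":0,"dy":0,"dz":4,"twist":0},
    {"grip":1,"dx":0,"dy":0,"dz":5,"twist":0}
  ]
}}

```text
time: 9.55
eef_pos: [0.6496, -0.0323, 0.0207]
orientation: [-180.0, -0.0, 10.9]
wrist_force: [-0.5, 0.6, 0.3]
grip_width: 0.0007
grip_force: 0.0
```

The reading puts the nominal tips below the table with no contact. So the tips really are about 40 mm higher than stated, and I'll use touch as the reference.

{"api": "step_arm", "payload": {
  "plan": [
    {"grip":1,"dx":0,"dy":0,"dz":0.7,"twist":0},
    {"grip":1,"dx":0,"dy":0,"dz":1.4,"twist":0},
    {"grip":1,"dx":0,"dy":0,"dz":2.1,"twist":0},
    {"grip":1,"dx":0,"dy":0,"dz":2.8,"twist":0},
    {"grip":1,"dx":0,"dy":0,"dz":3.5,"twist":0}
  ]
}}

```text
time: 10.05
eef_pos: [0.6497, -0.0323, 0.0175]
orientation: [180.0, -0.0, 10.9]
wrist_force: [-0.6, -0.2, 3.0]
grip_width: 0.0004
grip_force: 1.3
```

```bash
cat > pad.py <<'E'
from h import *
s=snapshot("scene");o=observe();print(o["eef_pos"],o["wrist_force"],o["time"])
m=cv2.inRange(hsv(s),(18,130,110),(32,255,255))[232:250,305:335]; print("\n".join("".join("#" if v else "." for v in r) for r in m))
r=cv2.inRange(hsv(s),(0,150,90),(8,255,255))[195:235,325:360]; ys,xs=np.nonzero(r); print("jasper px",xs.mean()+325 if len(xs) else None,len(xs))
E
python3 pad.py
```

```text
[ 0.64969469 -0.03231543  0.01740737] [-0.85820055 -0.04646281  2.74183442] 10.1
..............................
..............................
..............................
...................##.........
...................##.........
.........#.........##.........
.........#.........##.........
........#..........#..........
........##........##..........
........####...#####..........
........###########...........
.........#.########...........
...............####...........
..............................
..............................
..............................
..............................
..............................
jasper px None 0
```

Contact at 3 N, so the tips are at about reading + 0.018. Now press.

{"api": "step_arm", "payload": {
  "plan": [
    {"grip":1,"dx":0,"dy":0,"dz":0.8,"twist":0},
    {"grip":1,"dx":0,"dy":0,"dz":1.6,"twist":0},
    {"grip":1,"dx":0,"dy":0,"dz":2.4,"twist":0},
    {"grip":1,"dx":0,"dy":0,"dz":3.2,"twist":0},
    {"grip":1,"dx":0,"dy":0,"dz":4,"twist":0}
  ]
}}

```text
time: 10.6
eef_pos: [0.6497, -0.0323, 0.0133]
orientation: [180.0, -0.0, 10.9]
wrist_force: [-0.4, -0.3, 3.5]
grip_width: 0.0005
grip_force: 1.6
```

{"api": "step_arm", "payload": {
  "plan": [
    {"grip":1,"dx":0,"dy":0,"dz":0.6,"twist":0},
    {"grip":1,"dx":0,"dy":0,"dz":1.2,"twist":0},
    {"grip":1,"dx":0,"dy":0,"dz":1.8,"twist":0},
    {"grip":1,"dx":0,"dy":0,"dz":2.2,"twist":0},
    {"grip":1,"dx":0,"dy":0,"dz":2.2,"twist":0}
  ]
}}

```text
time: 11.1
eef_pos: [0.6497, -0.0322, 0.0111]
orientation: [-180.0, -0.0, 10.9]
wrist_force: [0.8, 0.5, 3.8]
grip_width: 0.0008
grip_force: 1.3
```

```bash
python3 - <<'E'
from h import *
s=snapshot("scene");o=observe();print(o["eef_pos"],o["wrist_force"],o["time"])
b=cv2.imread("pics/raw5.png")[:,:,::-1].astype(int); d=np.abs(s["pixels"]-b).sum(2); print("diff in jasper region",(d[195:228,338:362]>60).sum(), (d[195:228,325:345]>60).sum())
cv2.imwrite("pics/raw6.png",s["pixels"][:,:,::-1])
t=snapshot("top"); a=cv2.imread("pics/top0.png")[:,:,::-1].astype(int); d=np.abs(t["pixels"]-a).sum(2); print("top",(d[190:225,285:315]>60).sum())
cv2.imwrite("pics/top6.png",t["pixels"][:,:,::-1])
E
```

```text
[ 0.64972278 -0.0322282   0.01110684] [-0.46019732  0.6307493   2.36634414] 11.15
diff in jasper region 170 396
top 1045
```

```bash
python3 - <<'E'
from h import *
h=lambda f:cv2.cvtColor(cv2.imread(f),cv2.COLOR_BGR2HSV)
t0,t6,s0,s6,s5=[h("pics/"+f+".png") for f in("top0","top6","scene0","raw6","raw5")]
print("top0 dome",t0[207,303:309].tolist(),"block",t0[213,297:300].tolist(),"table",t0[230,250].tolist())
print("top6 row207",t6[207,285:335:3].tolist())
print("scene0 dome",s0[212,337:341].tolist(),"s5",s5[212,330:352:3].tolist(),"s6",s6[212,318:352:3].tolist())
E
```

```text
top0 dome [[9, 206, 168], [9, 210, 165], [9, 209, 162], [9, 209, 160], [9, 208, 158], [9, 207, 150]] block [[13, 206, 167], [13, 207, 159], [13, 205, 153]] table [17, 153, 190]
top6 row207 [[19, 71, 132], [18, 69, 130], [18, 69, 129], [18, 68, 127], [18, 65, 125], [17, 67, 125], [18, 68, 124], [18, 68, 124], [18, 67, 125], [18, 68, 123], [17, 66, 124], [17, 66, 124], [17, 73, 125], [18, 69, 122], [20, 68, 120], [19, 70, 120], [17, 71, 118]]
scene0 dome [[8, 163, 158], [9, 161, 162], [9, 165, 164], [9, 166, 167]] s5 [[167, 11, 164], [165, 11, 145], [130, 14, 53], [130, 26, 58], [124, 31, 58], [120, 18, 56], [132, 23, 55], [8, 57, 72]] s6 [[90, 71, 61], [94, 66, 66], [105, 23, 67], [120, 15, 33], [170, 7, 104], [173, 11, 207], [129, 34, 53], [115, 26, 58], [105, 26, 59], [125, 27, 57], [105, 19, 54], [12, 136, 114]]
```

{"api": "step_arm", "payload": {
  "plan": [
    {"grip":1,"dx":0,"dy":0,"dz":0.5,"twist":0},
    {"grip":1,"dx":0,"dy":0,"dz":0.8,"twist":0},
    {"grip":1,"dx":0,"dy":0,"dz":0.8,"twist":0},
    {"grip":1,"dx":0,"dy":0,"dz":0.8,"twist":0},
    {"grip":1,"dx":0,"dy":0,"dz":0.8,"twist":0}
  ]
}}

```text
time: 11.7
eef_pos: [0.6497, -0.0322, 0.0103]
orientation: [-180.0, -0.0, 10.9]
wrist_force: [-0.6, 0.3, 2.2]
grip_width: 0.0004
grip_force: 1.4
```

{"api": "step_arm", "payload": {
  "plan": [
    {"grip":1,"dx":0,"dy":0,"dz":-25,"twist":0},
    {"grip":1,"dx":0,"dy":0,"dz":-65,"twist":0},
    {"grip":1,"dx":0,"dy":0,"dz":-100,"twist":0},
    {"grip":1,"dx":40,"dy":0,"dz":-100,"twist":0},
    {"grip":0.3,"dx":80,"dy":0,"dz":-100,"twist":0}
  ]
}}

```text
time: 12.2
eef_pos: [0.7295, -0.0176, 0.1125]
orientation: [179.9, -0.1, 10.9]
wrist_force: [0.8, 0.1, -0.1]
grip_width: 0.0054
grip_force: 0.0
```

```bash
cat > dome.py <<'E'
from h import *
def dome(n="scene"):
    s=snapshot(n); cv2.imwrite("pics/last_%s.png"%n,s["pixels"][:,:,::-1])
    r=W(.04,0,.055); p=proj(s,r)[0]; x0,y0=int(p[0])-32,int(p[1])-26
    lo=(5,150,110) if n=="scene" else (7,190,120)
    m=cv2.inRange(hsv(s),lo,(10,255,255))[y0:y0+52,x0:x0+64]
    m=cv2.morphologyEx(m,cv2.MORPH_OPEN,np.ones((3,3)))
    _,_,st,ce=cv2.connectedComponentsWithStats(m); i=1+np.argmax(st[1:,4]); c=ce[i]+[x0,y0]
    p=np.load("rail.npy"); print(n,c,st[i],"rail",Rz(-p[2])@(ray(s,c,.055)[:2]-p[:2]))
if __name__=="__main__":
    dome("scene"); dome("top")
    print(observe()["eef_pos"],observe()["wrist_force"])
E
python3 dome.py
```

```text
Traceback (most recent call last):
  File "dome.py", line 11, in <module>
    dome("scene"); dome("top")
    ~~~~^^^^^^^^^
  File "dome.py", line 8, in dome
    _,_,st,ce=cv2.connectedComponentsWithStats(m); i=1+np.argmax(st[1:,4]); c=ce[i]+[x0,y0]
                                                       ~~~~~~~~~^^^^^^^^^^
ValueError: attempt to get argmax of an empty sequence
```

{"api": "step_arm", "payload": {
  "plan": [
    {"grip":0,"dx":-5,"dy":-38,"dz":-20,"twist":-0.14},
    {"grip":0,"dx":-10,"dy":-76,"dz":-40,"twist":-0.28},
    {"grip":0,"dx":-15,"dy":-114,"dz":-60,"twist":-0.42},
    {"grip":0,"dx":-20,"dy":-152,"dz":-60,"twist":-0.56},
    {"grip":0,"dx":-25,"dy":-188,"dz":-60,"twist":-0.7}
  ]
}}

```text
time: 12.75
eef_pos: [0.6674, 0.1644, 0.1707]
orientation: [180.0, -0.0, 51.4]
wrist_force: [-0.9, -0.1, -0.3]
grip_width: 0.0493
grip_force: 0.0
```

```bash
python3 dome.py; python3 -c "
import cv2
a=cv2.imread('pics/last_scene.png')
a=a[170:270,255:385];cv2.imwrite('pics/v9.png',cv2.resize(a,None,fx=6,fy=6,interpolation=2))"
```

```text
scene [329.64864865 209.35135135] [33 23  7  6 37] rail [0.04953719 0.00705585]
top [316.         213.57142857] [26 30  7  4 21] rail [0.04755716 0.01239308]
[0.66485951 0.171197   0.1700251 ] [0.47890733 0.78134777 0.20030609]
```

```bash
python3 -c "
from h import *
need(W(.0495,0,.10),82.9)"
```

```text
need dx -204.0 dy 31.3 dz 70.0 mm twist -0.544 F [0.48 0.78 0.2 ] t 12.85 w 0.0571 ori [-179.7   -0.2   51.7]
```

View pics/v9.png

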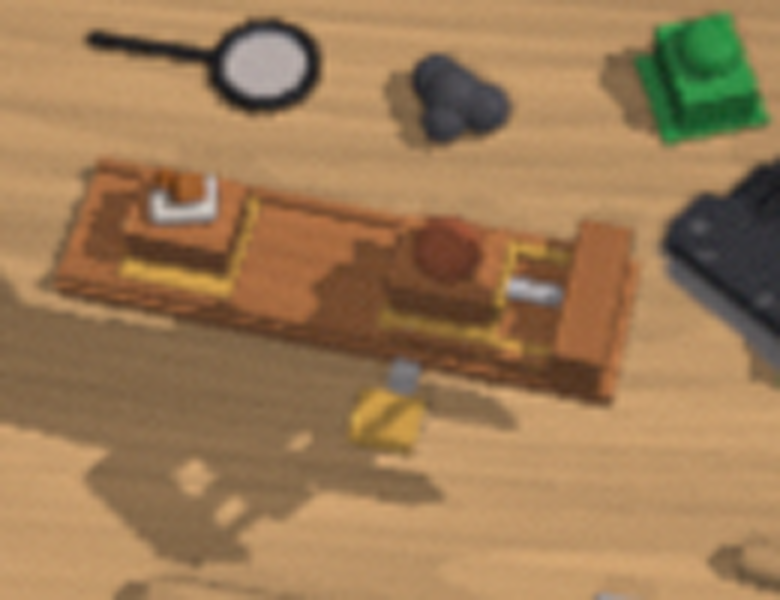

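The jasper has come back about 25 mm (dome at crop 447,250). The buffer is extended at (535,290).

{"api": "step_arm", "payload": {
  "plan": [
    {"grip":0,"dx":-45,"dy":7,"dz":0,"twist":-0.14},
    {"grip":0,"dx":-90,"dy":14,"dz":0,"twist":-0.28},
    {"grip":0,"dx":-135,"dy":21,"dz":20,"twist":-0.42},
    {"grip":0,"dx":-180,"dy":28,"dz":45,"twist":-0.54},
    {"grip":0,"dx":-204,"dy":31,"dz":70,"twist":-0.544}
  ]
}}

```text
time: 13.35
eef_pos: [0.5617, -0.0204, 0.0996]
orientation: [-180.0, 0.1, 82.1]
wrist_force: [1.3, -0.2, -0.2]
grip_width: 0.0933
grip_force: 0.0
```

```bash
python3 -c "
from h import *
s=snapshot('scene');p=np.load('rail.npy');print('dome',Rz(-p[2])@(ray(s,(329.2,211.3),.057)[:2]-p[:2]))
need(W(.0495,0,.06),82.9)"
```

```text
dome [ 0.04992509 -0.00133562]
need dx 17.1 dy 4.5 dz 35.3 mm twist -0.020 F [-4.22 -3.31 -2.86] t 13.4 w 0.0941 ori [-179.4    0.4   81.7]
```

{"api": "step_arm", "payload": {
  "plan": [
    {"grip":0,"dx":0,"dy":0,"dz":0,"twist":0},
    {"grip":0,"dx":0,"dy":0,"dz":10,"twist":0},
    {"grip":0,"dx":0,"dy":0,"dz":25,"twist":0},
    {"grip":0,"dx":0,"dy":0,"dz":40,"twist":0},
    {"grip":0,"dx":0,"dy":0,"dz":40,"twist":0}
  ]
}}

```text
time: 13.9
eef_pos: [0.5636, -0.0136, 0.0589]
orientation: [-179.9, -0.0, 82.3]
wrist_force: [0.7, 0.1, -0.7]
grip_width: 0.0941
grip_force: 0.0
```

```bash
python3 -c "
from h import *
print(observe()['eef_pos']);need(W(.0495,0,.05),82.9)
s=snapshot('scene');cv2.imwrite('pics/open.png',s['pixels'][:,:,::-1])"
```

```text
[ 0.56359869 -0.01358024  0.05890681]
need dx 5.1 dy -1.3 dz 8.9 mm twist -0.010 F [ 0.74  0.06 -0.7 ] t 13.9 w 0.0941 ori [-179.9   -0.    82.3]
```

{"api": "step_arm", "payload": {
  "plan": [
    {"grip":0.38,"dx":5,"dy":-1,"dz":0,"twist":-0.01},
    {"grip":0.38,"dx":10,"dy":-1,"dz":0,"twist":-0.01},
    {"grip":0.38,"dx":10,"dy":-1,"dz":0,"twist":-0.01},
    {"grip":0.38,"dx":10,"dy":-1,"dz":5,"twist":-0.01},
    {"grip":0.38,"dx":10,"dy":-1,"dz":10,"twist":-0.01}
  ]
}}

```text
time: 14.45
eef_pos: [0.5644, -0.0055, 0.0503]
orientation: [180.0, 0.0, 82.8]
wrist_force: [-0.4, 0.5, 0.0]
grip_width: 0.0594
grip_force: 0.0
```

{"api": "step_arm", "payload": {
  "plan": [
    {"grip":0.38,"dx":0,"dy":0,"dz":4,"twist":0},
    {"grip":0.38,"dx":0,"dy":0,"dz":8,"twist":0},
    {"grip":0.38,"dx":0,"dy":0,"dz":12,"twist":0},
    {"grip":0.38,"dx":0,"dy":0,"dz":15,"twist":0},
    {"grip":0.38,"dx":0,"dy":0,"dz":18,"twist":0}
  ]
}}

```text
time: 14.95
eef_pos: [0.5642, -0.0054, 0.032]
orientation: [-180.0, -0.0, 82.8]
wrist_force: [-0.4, 0.9, -0.3]
grip_width: 0.0584
grip_force: 0.0
```

```bash
python3 -c "
from h import *
print(observe()['eef_pos']);need(W(.0545,0,.011),82.9)"
```

```text
[ 0.56419358 -0.00536398  0.03197557]
need dx 1.9 dy -0.8 dz 21.0 mm twist -0.002 F [-0.37  0.94 -0.34] t 14.95 w 0.0584 ori [-180.    -0.    82.8]
```

{"api": "step_arm", "payload": {
  "plan": [
    {"grip":0.38,"dx":1,"dy":-1,"dz":5,"twist":0},
    {"grip":0.38,"dx":1,"dy":-1,"dz":10,"twist":0},
    {"grip":0.38,"dx":1,"dy":-1,"dz":15,"twist":0},
    {"grip":0.38,"dx":1,"dy":-1,"dz":18,"twist":0},
    {"grip":0.38,"dx":1,"dy":-1,"dz":20,"twist":0}
  ]
}}

```text
time: 15.45
eef_pos: [0.5632, -0.0042, 0.0119]
orientation: [-180.0, 0.0, 82.8]
wrist_force: [0.7, -0.8, 0.2]
grip_width: 0.0581
grip_force: 0.0
```

{"api": "step_arm", "payload": {
  "plan": [
    {"grip":0.5,"dx":0,"dy":0,"dz":0,"twist":0},
    {"grip":0.6,"dx":0,"dy":0,"dz":0,"twist":0},
    {"grip":0.65,"dx":0,"dy":0,"dz":0,"twist":0},
    {"grip":0.65,"dx":0,"dy":0,"dz":0,"twist":0},
    {"grip":0.65,"dx":0,"dy":0,"dz":0,"twist":0}
  ],
  "squeeze": 15
}}

```text
time: 15.95
eef_pos: [0.5636, -0.0042, 0.0124]
orientation: [180.0, -0.0, 82.8]
wrist_force: [0.3, -0.1, 0.6]
grip_width: 0.0438
grip_force: 15.0
```

{"api": "step_arm", "payload": {
  "plan": [
    {"grip":0.65,"dx":-6,"dy":0,"dz":0,"twist":0},
    {"grip":0.65,"dx":-13,"dy":0,"dz":0,"twist":0},
    {"grip":0.65,"dx":-20,"dy":0,"dz":0,"twist":0},
    {"grip":0.65,"dx":-27,"dy":0,"dz":0,"twist":0},
    {"grip":0.65,"dx":-34,"dy":0,"dz":0,"twist":0}
  ]
}}

```text
time: 16.45
eef_pos: [0.5591, -0.0388, 0.0124]
orientation: [180.0, -0.0, 82.7]
wrist_force: [-0.1, 1.2, 1.0]
grip_width: 0.0442
grip_force: 15.0
```

{"api": "step_arm", "payload": {
  "plan": [
    {"grip":0.65,"dx":-8,"dy":0,"dz":0,"twist":0},
    {"grip":0.65,"dx":-16,"dy":0,"dz":0,"twist":0},
    {"grip":0.65,"dx":-24,"dy":0,"dz":0,"twist":0},
    {"grip":0.65,"dx":-31,"dy":0,"dz":0,"twist":0},
    {"grip":0.65,"dx":-33,"dy":0,"dz":0,"twist":0}
  ]
}}

```text
time: 16.95
eef_pos: [0.5548, -0.0719, 0.0124]
orientation: [180.0, 0.0, 82.7]
wrist_force: [0.6, 0.4, 3.1]
grip_width: 0.044
grip_force: 15.0
```

```bash
python3 -c "
from h import *
o=observe();p=np.load('rail.npy');print(Rz(-p[2])@(o['eef_pos'][:2]-p[:2]),o['wrist_force'])
for n in ('scene','top'):
  s=snapshot(n);cv2.imwrite('pics/pull_%s.png'%n,s['pixels'][:,:,::-1])
  # foot brass of opal front edge vs jasper: brass mask along rail axis
  for y in (.0285,-.0285):
    q=np.array([proj(s,W(x,y,.018 if abs(x)>0.2 else .017))[0] for x in np.arange(-.14,.06,.004)]).round().astype(int)
    h=hsv(s);print(n,y,''.join('#' if 18<=h[b,a,0]<=32 and h[b,a,1]>130 else '.' for a,b in q))
"
```

```text
[-0.01465231  0.0002832 ] [0.55504594 0.40487602 3.08402601]
scene 0.0285 ......................................#.....#...##
scene -0.0285 .....##.###..##..###...#..##..##.###.#......#...#.
top 0.0285 ..........................................########
top -0.0285 ..........................................########
```

{"api": "step_arm", "payload": {
  "plan": [
    {"grip":0.65,"dx":0,"dy":0,"dz":-4,"twist":0},
    {"grip":0.65,"dx":0,"dy":0,"dz":-10,"twist":0},
    {"grip":0.65,"dx":0,"dy":0,"dz":-25,"twist":0},
    {"grip":0.65,"dx":0,"dy":0,"dz":-50,"twist":0},
    {"grip":0.65,"dx":0,"dy":0,"dz":-75,"twist":0}
  ],
  "squeeze": 20
}}

```text
time: 17.55
eef_pos: [0.554, -0.0702, 0.0877]
orientation: [-179.9, -0.0, 82.8]
wrist_force: [0.5, 0.4, -2.8]
grip_width: 0.044
grip_force: 20.0
```

{"api": "step_arm", "payload": {
  "plan": [
    {"grip":0.65,"dx":0,"dy":0,"dz":-20,"twist":0},
    {"grip":0.65,"dx":0,"dy":0,"dz":-40,"twist":0},
    {"grip":0.65,"dx":0,"dy":0,"dz":-45,"twist":0},
    {"grip":0.65,"dx":0,"dy":0,"dz":-45,"twist":0},
    {"grip":0.65,"dx":0,"dy":0,"dz":-45,"twist":0}
  ]
}}

```text
time: 18.05
eef_pos: [0.554, -0.0706, 0.1314]
orientation: [-179.9, 0.0, 82.8]
wrist_force: [0.1, 0.3, -2.9]
grip_width: 0.044
grip_force: 20.0
```

```bash
python3 - <<'E'
from h import *
o=observe();print(o["eef_pos"],o["wrist_force"])
# tray check from scene view rim mask
s=snapshot("scene"); c=proj(s,[.4995,.338,.018])[0]; print(c)
x0,y0=int(c[0])-35,int(c[1])-28
m=np.zeros((400,640),np.uint8); h=hsv(s); m[y0:y0+56,x0:x0+70]=cv2.inRange(h,(3,140,50),(14,255,255))[y0:y0+56,x0:x0+70]
cn=max(cv2.findContours(m,0,2)[0],key=cv2.contourArea); a=cv2.approxPolyDP(cn,5,True)[:,0]
for p in a: print(p,ray(s,p,.018)[:2])
need([.4995,.338,.12],82.9)
E
```

```text
[ 0.55399623 -0.07058032  0.13137704] [ 0.11753813  0.27771889 -2.85843084]
[439.26160719 209.23630192]
[420 194] [0.44614986 0.27937343]
[422 227] [0.5699756  0.28077645]
[460 227] [0.55882   0.3973657]
[456 196] [0.44306017 0.39537693]
need dx 398.5 dy -105.2 dz 11.1 mm twist -0.002 F [-0.23 -0.2  -2.34] t 18.1 w 0.0436 ori [-179.9    0.    82.8]
```

{"api": "step_arm", "payload": {
  "plan": [
    {"grip":0.65,"dx":25,"dy":-6,"dz":0,"twist":0},
    {"grip":0.65,"dx":65,"dy":-17,"dz":0,"twist":0},
    {"grip":0.65,"dx":105,"dy":-28,"dz":0,"twist":0},
    {"grip":0.65,"dx":145,"dy":-39,"dz":0,"twist":0},
    {"grip":0.65,"dx":185,"dy":-50,"dz":0,"twist":0}
  ]
}}

```text
time: 18.6
eef_pos: [0.5274, 0.1205, 0.1311]
orientation: [-179.9, 0.0, 82.8]
wrist_force: [0.9, 0.4, -2.8]
grip_width: 0.0439
grip_force: 20.0
```

{"api": "step_arm", "payload": {
  "plan": [
    {"grip":0.65,"dx":45,"dy":-12,"dz":0,"twist":0},
    {"grip":0.65,"dx":90,"dy":-24,"dz":0,"twist":0},
    {"grip":0.65,"dx":135,"dy":-36,"dz":0,"twist":0},
    {"grip":0.65,"dx":175,"dy":-46,"dz":0,"twist":0},
    {"grip":0.65,"dx":205,"dy":-53,"dz":0,"twist":0}
  ]
}}

```text
time: 19.1
eef_pos: [0.4997, 0.3325, 0.131]
orientation: [-179.9, -0.0, 83.0]
wrist_force: [-0.3, -0.3, -2.9]
grip_width: 0.0442
grip_force: 20.0
```

{"api": "step_arm", "payload": {
  "plan": [
    {"grip":0.65,"dx":12,"dy":-2,"dz":0,"twist":0},
    {"grip":0.65,"dx":12,"dy":-2,"dz":20,"twist":0},
    {"grip":0.65,"dx":12,"dy":-2,"dz":50,"twist":0},
    {"grip":0.65,"dx":12,"dy":-2,"dz":75,"twist":0},
    {"grip":0.65,"dx":12,"dy":-2,"dz":80,"twist":0}
  ]
}}

```text
time: 19.6
eef_pos: [0.4992, 0.3378, 0.0486]
orientation: [-179.7, 0.4, 82.7]
wrist_force: [0.3, -0.3, -2.6]
grip_width: 0.0436
grip_force: 20.0
```

```bash
python3 -c "
from h import *
print(observe()['eef_pos']);need([.5,.342,.0065],82.9)"
```

```text
[0.49922929 0.3377981  0.04859705]
need dx 4.3 dy 0.2 dz 42.1 mm twist -0.003 F [ 0.28 -0.35 -2.63] t 19.6 w 0.0436 ori [-179.7    0.4   82.7]
```

{"api": "step_arm", "payload": {
  "plan": [
    {"grip":0.65,"dx":0,"dy":0,"dz":12,"twist":0},
    {"grip":0.65,"dx":0,"dy":0,"dz":24,"twist":0},
    {"grip":0.65,"dx":0,"dy":0,"dz":34,"twist":0},
    {"grip":0.65,"dx":0,"dy":0,"dz":38,"twist":0},
    {"grip":0.65,"dx":0,"dy":0,"dz":40,"twist":0}
  ]
}}

```text
time: 20.1
eef_pos: [0.5013, 0.3413, 0.012]
orientation: [-180.0, 0.0, 82.8]
wrist_force: [-0.2, -0.5, -2.5]
grip_width: 0.0434
grip_force: 20.0
```

{"api": "step_arm", "payload": {
  "plan": [
    {"grip":0.65,"dx":0,"dy":0,"dz":1,"twist":0},
    {"grip":0.65,"dx":0,"dy":0,"dz":2,"twist":0},
    {"grip":0.65,"dx":0,"dy":0,"dz":3,"twist":0},
    {"grip":0.65,"dx":0,"dy":0,"dz":4,"twist":0},
    {"grip":0.65,"dx":0,"dy":0,"dz":4,"twist":0}
  ]
}}

```text
time: 20.6
eef_pos: [0.5013, 0.3413, 0.0083]
orientation: [180.0, -0.0, 82.8]
wrist_force: [-0.6, -0.8, -2.8]
grip_width: 0.044
grip_force: 20.0
```

{"api": "step_arm", "payload": {
  "plan": [
    {"grip":0.65,"dx":0,"dy":0,"dz":0.7,"twist":0},
    {"grip":0.65,"dx":0,"dy":0,"dz":1.4,"twist":0},
    {"grip":0.65,"dx":0,"dy":0,"dz":2.1,"twist":0},
    {"grip":0.65,"dx":0,"dy":0,"dz":2.8,"twist":0},
    {"grip":0.65,"dx":0,"dy":0,"dz":3,"twist":0}
  ]
}}

```text
time: 21.1
eef_pos: [0.5013, 0.3413, 0.0054]
orientation: [180.0, 0.0, 82.8]
wrist_force: [-1.1, -0.3, 0.4]
grip_width: 0.0438
grip_force: 20.0
```

Touchdown. Release and rise.

{"api": "step_arm", "payload": {
  "plan": [
    {"grip":0.5,"dx":0,"dy":0,"dz":0,"twist":0},
    {"grip":0.38,"dx":0,"dy":0,"dz":0,"twist":0},
    {"grip":0.35,"dx":0,"dy":0,"dz":0,"twist":0},
    {"grip":0.35,"dx":0,"dy":0,"dz":0,"twist":0},
    {"grip":0.35,"dx":0,"dy":0,"dz":-10,"twist":0}
  ]
}}

```text
time: 21.6
eef_pos: [0.5005, 0.3406, 0.0146]
orientation: [-179.9, 0.1, 82.8]
wrist_force: [-0.2, -0.9, -0.5]
grip_width: 0.0611
grip_force: 0.0
```

{"api": "step_arm", "payload": {
  "plan": [
    {"grip":0.35,"dx":0,"dy":0,"dz":-35,"twist":0},
    {"grip":0.35,"dx":0,"dy":0,"dz":-80,"twist":0},
    {"grip":1,"dx":0,"dy":0,"dz":-110,"twist":0},
    {"grip":1,"dx":-40,"dy":5,"dz":-110,"twist":0},
    {"grip":1,"dx":-85,"dy":10,"dz":-110,"twist":0}
  ]
}}

```text
time: 22.1
eef_pos: [0.5012, 0.2574, 0.1275]
orientation: [179.8, -0.2, 83.0]
wrist_force: [0.4, -0.7, -1.3]
grip_width: 0.0409
grip_force: 0.0
```

```bash
python3 - <<'E'
from h import *
print(observe()["eef_pos"],observe()["time"])
for n in("scene","top"):
    s=snapshot(n); cv2.imwrite(f"pics/tray_{n}.png",s["pixels"][:,:,::-1])
    c=proj(s,[.5,.338,.05])[0]; print(c)
    x0,y0=int(c[0])-28,int(c[1])-26; h=hsv(s)
    m=cv2.inRange(h,(18,130,90),(32,255,255))[y0:y0+52,x0:x0+56]   # brass foot
    print("brass",[ray(s,(x0+np.nonzero(m)[1].mean(),y0+np.nonzero(m)[0].mean()),.01)[:2].round(3) if m.any() else None, int((m>0).sum())])
a=cv2.resize(cv2.imread("pics/tray_scene.png")[170:250,395:485],None,fx=4.4,fy=6,interpolation=2)
b=cv2.resize(cv2.imread("pics/tray_top.png")[200:275,135:215],None,fx=5,fy=6.4,interpolation=2)
cv2.imwrite("pics/v10.png",np.hstack([a[:480],b[:480]]))
need(W(-.16,0,.12),82.9)
E
```

```text
[0.50121751 0.25739061 0.12746662] 22.1
[441.80774255 203.92393643]
brass [array([0.522, 0.33 ]), 67]
[168.8281608  235.14740428]
brass [array([0.514, 0.304]), 9]
need dx -454.8 dy 97.7 dz 6.0 mm twist -0.010 F [-0.06  0.11 -0.27] t 22.2 w 0.0324 ori [180.    0.3  82.3]
```

View pics/v10.png

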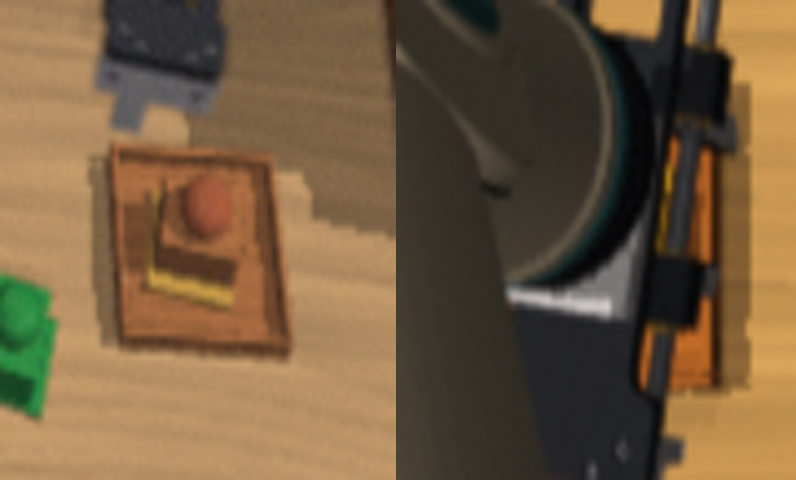

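The jasper stands upright and flat near the tray's centre (dome at crop 208,208). Next, go behind the opal with closed fingers.

{"api": "step_arm", "payload": {
  "plan": [
    {"grip":1,"dx":-30,"dy":6,"dz":0,"twist":0},
    {"grip":1,"dx":-75,"dy":16,"dz":0,"twist":0},
    {"grip":1,"dx":-120,"dy":26,"dz":0,"twist":0},
    {"grip":1,"dx":-165,"dy":36,"dz":0,"twist":0},
    {"grip":1,"dx":-210,"dy":46,"dz":0,"twist":0}
  ]
}}

```text
time: 22.7
eef_pos: [0.5201, 0.0402, 0.126]
orientation: [179.9, -0.0, 82.8]
wrist_force: [0.8, -0.5, 1.0]
grip_width: 0.0004
grip_force: 0.0
```

{"api": "step_arm", "payload": {
  "plan": [
    {"grip":1,"dx":-45,"dy":10,"dz":0,"twist":0},
    {"grip":1,"dx":-90,"dy":20,"dz":0,"twist":0},
    {"grip":1,"dx":-135,"dy":30,"dz":0,"twist":0},
    {"grip":1,"dx":-180,"dy":40,"dz":0,"twist":0},
    {"grip":1,"dx":-220,"dy":49,"dz":0,"twist":0}
  ]
}}

```text
time: 23.2
eef_pos: [0.5409, -0.1854, 0.126]
orientation: [179.9, 0.0, 82.7]
wrist_force: [0.9, -0.1, 0.3]
grip_width: 0.0002
grip_force: 0.0
```

{"api": "step_arm", "payload": {
  "plan": [
    {"grip":1,"dx":-15,"dy":2,"dz":0,"twist":0},
    {"grip":1,"dx":-18,"dy":2,"dz":15,"twist":0},
    {"grip":1,"dx":-18,"dy":2,"dz":35,"twist":0},
    {"grip":1,"dx":-18,"dy":2,"dz":45,"twist":0},
    {"grip":1,"dx":-18,"dy":2,"dz":45,"twist":0}
  ]
}}

```text
time: 23.7
eef_pos: [0.5396, -0.1995, 0.0793]
orientation: [-179.8, -0.1, 82.9]
wrist_force: [-0.0, 0.1, -0.0]
grip_width: 0.0004
grip_force: 0.0
```

```bash
python3 -c "
from h import *
o=observe();p=np.load('rail.npy');print(o['eef_pos'],Rz(-p[2])@(o['eef_pos'][:2]-p[:2]));need(W(-.15,0,.011),82.9)"
```

```text
[ 0.53955848 -0.19945893  0.07929999] [-0.14308473 -0.00023886]
need dx -6.9 dy -0.2 dz 68.3 mm twist -0.001 F [-0.04  0.07 -0.03] t 23.7 w 0.0004 ori [-1.798e+02 -1.000e-01  8.290e+01]
```

{"api": "step_arm", "payload": {
  "plan": [
    {"grip":1,"dx":-7,"dy":0,"dz":15,"twist":0},
    {"grip":1,"dx":-7,"dy":0,"dz":35,"twist":0},
    {"grip":1,"dx":-7,"dy":0,"dz":55,"twist":0},
    {"grip":1,"dx":-7,"dy":0,"dz":66,"twist":0},
    {"grip":1,"dx":-7,"dy":0,"dz":70,"twist":0}
  ]
}}

```text
time: 24.2
eef_pos: [0.539, -0.2077, 0.0092]
orientation: [-179.9, -0.0, 82.8]
wrist_force: [-0.5, 0.3, -0.1]
grip_width: 0.0004
grip_force: 0.0
```

{"api": "step_arm", "payload": {
  "plan": [
    {"grip":1,"dx":4,"dy":0,"dz":0,"twist":0},
    {"grip":1,"dx":8,"dy":0,"dz":0,"twist":0},
    {"grip":1,"dx":12,"dy":0,"dz":0,"twist":0},
    {"grip":1,"dx":16,"dy":0,"dz":0,"twist":0},
    {"grip":1,"dx":20,"dy":0,"dz":0,"twist":0}
  ]
}}

```text
time: 24.7
eef_pos: [0.5425, -0.1876, 0.0108]
orientation: [179.9, 0.0, 82.8]
wrist_force: [-1.2, 0.0, 0.5]
grip_width: 0.0005
grip_force: 0.0
```

```bash
cat > r.py <<'E'
from h import *
o=observe();p=np.load('rail.npy');R=Rz(-p[2]);print("tcp rail",(1e3*(R@(o['eef_pos'][:2]-p[:2]))).round(1),'z',o['eef_pos'][2].round(4),'F rail',(R@o['wrist_force'][:2]).round(2),o['wrist_force'][2].round(2),o['time'])
E
python3 r.py
```

```text
tcp rail [-130.9   -1.7] z 0.0108 F rail [-0.11  1.15] 0.51 24.7
```

{"api": "step_arm", "payload": {
  "plan": [
    {"grip":1,"dx":6,"dy":-1,"dz":0,"twist":0},
    {"grip":1,"dx":14,"dy":-1,"dz":0,"twist":0},
    {"grip":1,"dx":22,"dy":-1,"dz":0,"twist":0},
    {"grip":1,"dx":30,"dy":-1,"dz":0,"twist":0},
    {"grip":1,"dx":38,"dy":-1,"dz":0,"twist":0}
  ]
}}

```text
time: 25.2
eef_pos: [0.546, -0.1494, 0.0103]
orientation: [180.0, -0.0, 82.8]
wrist_force: [-0.1, -1.3, 0.2]
grip_width: 0.0003
grip_force: 0.6
```

{"api": "step_arm", "payload": {
  "plan": [
    {"grip":1,"dx":8,"dy":0,"dz":0,"twist":0},
    {"grip":1,"dx":16,"dy":0,"dz":0,"twist":0},
    {"grip":1,"dx":24,"dy":0,"dz":0,"twist":0},
    {"grip":1,"dx":32,"dy":0,"dz":0,"twist":0},
    {"grip":1,"dx":40,"dy":0,"dz":0,"twist":0}
  ]
}}

```text
time: 25.7
eef_pos: [0.551, -0.1098, 0.0103]
orientation: [180.0, -0.0, 82.8]
wrist_force: [1.0, -1.5, 0.3]
grip_width: 0.0006
grip_force: 0.6
```

{"api": "step_arm", "payload": {
  "plan": [
    {"grip":1,"dx":4,"dy":0,"dz":0,"twist":0},
    {"grip":1,"dx":8,"dy":0,"dz":0,"twist":0},
    {"grip":1,"dx":12,"dy":0,"dz":0,"twist":0},
    {"grip":1,"dx":16,"dy":0,"dz":0,"twist":0},
    {"grip":1,"dx":20,"dy":0,"dz":0,"twist":0}
  ]
}}

```text
time: 26.2
eef_pos: [0.5535, -0.0908, 0.0103]
orientation: [180.0, 0.0, 82.8]
wrist_force: [0.9, -2.2, 0.1]
grip_width: 0.0009
grip_force: 1.0
```

```bash
python3 r.py
```

```text
tcp rail [-33.6  -0.7] z 0.0103 F rail [-2.06 -1.21] 0.07 26.2
```

{"api": "step_arm", "payload": {
  "plan": [
    {"grip":1,"dx":4,"dy":0,"dz":0,"twist":0},
    {"grip":1,"dx":8,"dy":0,"dz":0,"twist":0},
    {"grip":1,"dx":12,"dy":0,"dz":0,"twist":0},
    {"grip":1,"dx":16,"dy":0,"dz":0,"twist":0},
    {"grip":1,"dx":20,"dy":0,"dz":0,"twist":0}
  ]
}}

```text
time: 26.7
eef_pos: [0.5559, -0.0701, 0.0102]
orientation: [-180.0, -0.0, 82.8]
wrist_force: [0.7, -1.6, 0.2]
grip_width: 0.0003
grip_force: 0.5
```

```bash
python3 r.py; cat >> r.py <<'E'
E
python3 - <<'E'
from h import *
for n in ("scene",):
    s=snapshot(n); h=hsv(s)
    for y in (.0295,-.0295):
        q=np.array([proj(s,W(x,y,.017))[0] for x in np.arange(-.14,.11,.004)]).round().astype(int)
        print(n,y,''.join('#' if 18<=h[b,a,0]<=32 and h[b,a,1]>130 else '.' for a,b in q))
E
```

```text
tcp rail [-12.7  -0.6] z 0.0102 F rail [-1.47 -0.87] 0.2 26.7
scene 0.0295 .................................................##.#######.###
scene -0.0295 .....................................##........................
```

{"api": "step_arm", "payload": {
  "plan": [
    {"grip":1,"dx":4,"dy":0,"dz":0,"twist":0},
    {"grip":1,"dx":8,"dy":0,"dz":0,"twist":0},
    {"grip":1,"dx":12,"dy":0,"dz":0,"twist":0},
    {"grip":1,"dx":16,"dy":0,"dz":0,"twist":0},
    {"grip":1,"dx":20,"dy":0,"dz":0,"twist":0}
  ]
}}

```text
time: 27.25
eef_pos: [0.5583, -0.0506, 0.0103]
orientation: [-180.0, -0.0, 82.8]
wrist_force: [0.1, -0.9, -0.5]
grip_width: 0.0006
grip_force: 0.5
```

{"api": "step_arm", "payload": {
  "plan": [
    {"grip":1,"dx":3,"dy":0,"dz":0,"twist":0},
    {"grip":1,"dx":6,"dy":0,"dz":0,"twist":0},
    {"grip":1,"dx":9,"dy":0,"dz":0,"twist":0},
    {"grip":1,"dx":12,"dy":0,"dz":0,"twist":0},
    {"grip":1,"dx":14,"dy":0,"dz":0,"twist":0}
  ]
}}

```text
time: 27.75
eef_pos: [0.5598, -0.0392, 0.0103]
orientation: [-180.0, 0.1, 82.7]
wrist_force: [-0.4, -6.0, 1.3]
grip_width: 0.0006
grip_force: 2.9
```

```bash
python3 r.py
```

```text
tcp rail [18.4 -0.6] z 0.0103 F rail [-6.04 -0.31] 1.27 27.75
```

{"api": "step_arm", "payload": {
  "plan": [
    {"grip":1,"dx":3,"dy":0,"dz":0,"twist":0},
    {"grip":1,"dx":6,"dy":0,"dz":0,"twist":0},
    {"grip":1,"dx":9,"dy":0,"dz":0,"twist":0},
    {"grip":1,"dx":11,"dy":0,"dz":0,"twist":0},
    {"grip":1,"dx":13,"dy":0,"dz":0,"twist":0}
  ]
}}

```text
time: 28.25
eef_pos: [0.5613, -0.0273, 0.0104]
orientation: [-180.0, 0.2, 82.7]
wrist_force: [-0.7, -7.4, 2.2]
grip_width: 0.0003
grip_force: 3.6
```

```bash
python3 r.py
```

```text
tcp rail [30.4 -0.6] z 0.0104 F rail [-7.4  -0.23] 2.19 28.25
```

{"api": "step_arm", "payload": {
  "plan": [
    {"grip":1,"dx":1,"dy":0,"dz":0,"twist":0},
    {"grip":1,"dx":2,"dy":0,"dz":0,"twist":0},
    {"grip":1,"dx":3,"dy":0,"dz":0,"twist":0},
    {"grip":1,"dx":4,"dy":0,"dz":0,"twist":0},
    {"grip":1,"dx":5,"dy":0,"dz":0,"twist":0}
  ]
}}

```text
time: 28.75
eef_pos: [0.5619, -0.0226, 0.0104]
orientation: [-180.0, 0.2, 82.6]
wrist_force: [0.5, -7.2, 3.2]
grip_width: 0.0002
grip_force: 3.7
```

```bash
python3 r.py
```

```text
tcp rail [35.2 -0.7] z 0.0104 F rail [-7.12 -1.36] 3.22 28.75
```

{"api": "step_arm", "payload": {
  "plan": [
    {"grip":1,"dx":0.6,"dy":0,"dz":0,"twist":0},
    {"grip":1,"dx":1.2,"dy":0,"dz":0,"twist":0},
    {"grip":1,"dx":1.8,"dy":0,"dz":0,"twist":0},
    {"grip":1,"dx":2.4,"dy":0,"dz":0,"twist":0},
    {"grip":1,"dx":2.5,"dy":0,"dz":0,"twist":0}
  ]
}}

```text
time: 29.25
eef_pos: [0.5622, -0.0201, 0.0103]
orientation: [-180.0, 0.2, 82.6]
wrist_force: [0.1, -6.7, 1.4]
grip_width: 0.0005
grip_force: 3.6
```

```bash
python3 r.py
```

```text
tcp rail [37.7 -0.7] z 0.0103 F rail [-6.69 -0.9 ] 1.43 29.25
```

{"api": "step_arm", "payload": {
  "plan": [
    {"grip":1,"dx":0.5,"dy":0,"dz":0,"twist":0},
    {"grip":1,"dx":1,"dy":0,"dz":0,"twist":0},
    {"grip":1,"dx":1.5,"dy":0,"dz":0,"twist":0},
    {"grip":1,"dx":1.5,"dy":0,"dz":0,"twist":0},
    {"grip":1,"dx":1.5,"dy":0,"dz":0,"twist":0}
  ]
}}

```text
time: 29.75
eef_pos: [0.5624, -0.0187, 0.0103]
orientation: [-180.0, 0.2, 82.6]
wrist_force: [-0.5, -6.9, 2.0]
grip_width: 0.0002
grip_force: 3.7
```

```bash
python3 r.py
```

```text
tcp rail [39.1 -0.7] z 0.0103 F rail [-6.86 -0.37] 2.0 29.75
```

{"api": "step_arm", "payload": {
  "plan": [
    {"grip":1,"dx":0.5,"dy":0,"dz":0,"twist":0},
    {"grip":1,"dx":1,"dy":0,"dz":0,"twist":0},
    {"grip":1,"dx":1.5,"dy":0,"dz":0,"twist":0},
    {"grip":1,"dx":1.5,"dy":0,"dz":0,"twist":0},
    {"grip":1,"dx":1.5,"dy":0,"dz":0,"twist":0}
  ]
}}

```text
time: 30.25
eef_pos: [0.5626, -0.0173, 0.0103]
orientation: [-180.0, 0.2, 82.6]
wrist_force: [-0.7, -8.1, 0.7]
grip_width: 0.0004
grip_force: 3.7
```

```bash
python3 r.py
```

```text
tcp rail [40.5 -0.7] z 0.0103 F rail [-8.12 -0.28] 0.72 30.25
```

{"api": "step_arm", "payload": {
  "plan": [
    {"grip":1,"dx":0.4,"dy":0,"dz":0,"twist":0},
    {"grip":1,"dx":0.8,"dy":0,"dz":0,"twist":0},
    {"grip":1,"dx":1.2,"dy":0,"dz":0,"twist":0},
    {"grip":1,"dx":1.2,"dy":0,"dz":0,"twist":0},
    {"grip":1,"dx":1.2,"dy":0,"dz":0,"twist":0}
  ]
}}

```text
time: 30.75
eef_pos: [0.5626, -0.0173, 0.0103]
orientation: [-179.9, 0.3, 82.6]
wrist_force: [-0.0, -9.3, 1.6]
grip_width: 0.0005
grip_force: 4.7
```

```bash
python3 r.py
```

```text
tcp rail [40.5 -0.7] z 0.0103 F rail [-9.21 -1.1 ] 1.61 30.75
```

It has stopped at 40.5 mm and the force has risen to 9 N, so the buffer is solid. Back off and see whether the force vanishes at once, which would mean it's locked.

{"api": "step_arm", "payload": {
  "plan": [
    {"grip":1,"dx":-1,"dy":0,"dz":0,"twist":0},
    {"grip":1,"dx":-2,"dy":0,"dz":0,"twist":0},
    {"grip":1,"dx":-4,"dy":0,"dz":0,"twist":0},
    {"grip":1,"dx":-6,"dy":0,"dz":0,"twist":0},
    {"grip":1,"dx":-8,"dy":0,"dz":0,"twist":0}
  ]
}}

```text
time: 31.25
eef_pos: [0.5621, -0.0209, 0.0102]
orientation: [-180.0, 0.0, 82.8]
wrist_force: [0.8, -1.2, 0.0]
grip_width: 0.0008
grip_force: 0.0
```

```bash
python3 r.py
```

```text
tcp rail [36.9 -0.7] z 0.0102 F rail [-1.11 -0.9 ] 0.05 31.25
```

The force has gone and grip_force is 0, so the mount is held by the tooth. Clear away and check in both cameras.

{"api": "step_arm", "payload": {
  "plan": [
    {"grip":1,"dx":-10,"dy":0,"dz":0,"twist":0},
    {"grip":1,"dx":-15,"dy":0,"dz":-15,"twist":0},
    {"grip":1,"dx":-15,"dy":0,"dz":-55,"twist":0},
    {"grip":1,"dx":-15,"dy":0,"dz":-95,"twist":0},
    {"grip":1,"dx":-15,"dy":0,"dz":-140,"twist":0}
  ]
}}

```text
time: 31.75
eef_pos: [0.5596, -0.0343, 0.1512]
orientation: [-179.9, -0.1, 82.9]
wrist_force: [0.5, -0.3, -0.6]
grip_width: 0.0004
grip_force: 0.0
```

{"api": "step_arm", "payload": {
  "plan": [
    {"grip":1,"dx":-45,"dy":0,"dz":0,"twist":0},
    {"grip":1,"dx":-90,"dy":0,"dz":0,"twist":0},
    {"grip":1,"dx":-135,"dy":0,"dz":0,"twist":0},
    {"grip":1,"dx":-180,"dy":0,"dz":0,"twist":0},
    {"grip":1,"dx":-220,"dy":0,"dz":0,"twist":0}
  ]
}}

```text
time: 32.25
eef_pos: [0.5325, -0.2551, 0.1504]
orientation: [179.9, -0.1, 82.8]
wrist_force: [-0.1, -0.7, -0.3]
grip_width: 0.0005
grip_force: 0.0
```

{"api": "step_arm", "payload": {
  "plan": [
    {"grip":1,"dx":-40,"dy":0,"dz":0,"twist":0},
    {"grip":1,"dx":-60,"dy":0,"dz":0,"twist":0},
    {"grip":1,"dx":-60,"dy":0,"dz":0,"twist":0},
    {"grip":1,"dx":-60,"dy":0,"dz":0,"twist":0},
    {"grip":1,"dx":-60,"dy":0,"dz":0,"twist":0}
  ]
}}

```text
time: 32.75
eef_pos: [0.5261, -0.3104, 0.1504]
orientation: [180.0, -0.1, 83.0]
wrist_force: [0.6, 1.0, 0.5]
grip_width: 0.0005
grip_force: 0.0
```

```bash
python3 - <<'E'
from h import *
p=np.load("rail.npy"); print(observe()["eef_pos"])
for n in("scene","top"):
    s=snapshot(n); a0=cv2.imread(f"pics/{n}0.png")[:,:,::-1].copy(); now=s["pixels"]; cv2.imwrite(f"pics/end_{n}.png",now[:,:,::-1])
    # pad blob before/after (height) and brass profile along the foot, against the starting picture
    for lab,im in(("start",a0),("now",now)):
        h=cv2.cvtColor(im,cv2.COLOR_RGB2HSV); c=proj(s,W(.037,-.089,.036))[0].round().astype(int)
        m=cv2.inRange(h,(18,130,110),(32,255,255))[c[1]-10:c[1]+11,c[0]-12:c[0]+13]; y,x=np.nonzero(m); print(n,lab,"pad",(x.mean()+c[0]-12).round(2),(y.mean()+c[1]-10).round(2),len(x))
        for z,y in((.017,0.0),(.047,.018)):
            q=np.array([proj(s,W(x,y,z))[0] for x in np.arange(.03,.112,.002)]).round().astype(int)
            print("  h",y,[int(h[b,a,0]) for a,b in q])
    # white/pale matrix centroid near home
    h=hsv(s); c=proj(s,W(.075,0,.055))[0].round().astype(int); m=cv2.inRange(h,(0,0,110),(180,70,255))[c[1]-9:c[1]+10,c[0]-9:c[0]+10]; y,x=np.nonzero(m)
    if len(x): print(n,"pale",Rz(-p[2])@(ray(s,(x.mean()+c[0]-9,y.mean()+c[1]-9),.052)[:2]-p[:2]),len(x))
E
```

```text
[ 0.52610396 -0.31037887  0.150356  ]
scene start pad 318.81 238.82 113
  h 0.0 [11, 8, 8, 0, 0, 0, 8, 8, 12, 12, 12, 13, 13, 12, 12, 12, 13, 13, 12, 12, 12, 12, 12, 12, 12, 12, 12, 13, 13, 12, 12, 12, 12, 13, 13, 15, 15, 19, 18, 18, 13]
  h 0.018 [16, 18, 18, 16, 16, 16, 15, 14, 18, 15, 13, 13, 12, 12, 12, 12, 9, 8, 9, 9, 8, 8, 8, 9, 9, 8, 8, 8, 9, 11, 11, 12, 12, 12, 12, 12, 12, 14, 14, 13, 12]
scene now pad 318.74 238.77 114
  h 0.0 [12, 11, 11, 165, 165, 0, 8, 8, 12, 12, 12, 12, 12, 13, 12, 12, 12, 12, 12, 12, 12, 12, 12, 12, 12, 12, 12, 12, 12, 12, 12, 12, 12, 12, 12, 15, 15, 18, 18, 18, 13]
  h 0.018 [16, 18, 18, 16, 15, 15, 15, 14, 18, 15, 12, 12, 12, 12, 13, 12, 13, 14, 14, 14, 13, 13, 13, 13, 13, 13, 12, 12, 11, 10, 10, 12, 12, 12, 12, 12, 13, 13, 13, 14, 12]
scene pale [ 0.07705854 -0.0028512 ] 44
top start pad 325.79 173.35 228
  h 0.0 [11, 10, 17, 20, 20, 13, 18, 18, 15, 14, 12, 12, 12, 12, 12, 10, 9, 8, 9, 9, 9, 9, 9, 9, 9, 9, 9, 9, 9, 9, 9, 9, 10, 13, 13, 13, 13, 15, 19, 18, 18]
  h 0.018 [12, 12, 12, 12, 12, 12, 13, 18, 14, 14, 13, 13, 13, 13, 13, 13, 12, 12, 12, 12, 12, 12, 11, 12, 13, 12, 13, 12, 13, 13, 13, 13, 13, 13, 13, 13, 14, 19, 16, 16, 13]
top now pad 325.44 172.9 289
  h 0.0 [12, 13, 17, 15, 15, 15, 15, 18, 16, 15, 12, 12, 13, 13, 13, 13, 13, 13, 14, 14, 13, 13, 13, 13, 13, 13, 13, 13, 13, 12, 12, 15, 13, 13, 13, 13, 13, 15, 19, 18, 18]
  h 0.018 [12, 13, 13, 13, 13, 12, 13, 18, 14, 14, 13, 13, 13, 13, 13, 13, 13, 13, 13, 13, 13, 13, 13, 13, 13, 12, 13, 12, 12, 12, 13, 13, 13, 13, 13, 13, 14, 19, 16, 16, 13]
top pale [0.07652981 0.00144135] 44
```

The foot profile and pad height match the starting locked state in both views, and the arm is clear, so I'm handing it in.

```bash
python3 -c "
from plant import *
print(close_job())"
```

```text
the job is handed in; nothing more can be done
None
```

The job is handed in, with no verdict returned: the jasper mount stands upright in the tray, the opal mount is home with the catch up behind it by camera and force checks, and the gripper is clear of everything.

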